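Load the power-bank charger and set its dial

TASK

Get the power banks on the desk charging: first turn the charger's dial back to off, then lay every power bank flat in the charging magazine and push each one down on the sprung platform until it clicks in under the rollers, keeping the dial off meanwhile. Then turn the dial, counting the clicks from off, to the number of power banks you loaded, and leave the other things on the desk alone.

Things in the scene. Friction and masses are not known exactly. Their poses are not given: they have to be found in the camera images.
- charger: the fixed grey charging magazine, an open-topped well on a white 180 x 110 mm foot; origin under its centre. Banks go in flat, length along the charger's x; inside it is 93 (x) by 59 (y) mm. Corner guides reach z = 125 mm, their flared lips 137 mm; between them the long sides (|x| under 32 mm) are open above z = 95 mm for fingers. Roller housings at x = +-60 to 72 mm reach z = 120 mm
- mouth (a point): on the well axis at the height of the two sprung catch rollers (z = 112 mm above the desk), which stick in 2.5 mm over each short edge of a bank. A bank laid in rests on them, underside 5 mm above here; 10 to 20 N on its middle drives it past. When its top is 8 to 10 mm below here they have snapped over it; let go and the platform lifts it against them
- platform (a joint): how far the sprung platform in the well has sunk, m: 0 when empty (platform top 7 mm below the rollers), 0.085 at the bottom. Spring about 2.4 N at the top plus 0.09 N per mm. With n banks held under the rollers it reads about 0.018 n - 0.002
- dial_box: the fixed dark control box of the charger, 130 x 130 x 45 mm; origin at the centre of its underside. White marks on its top: a round dot at -x (off), then six ticks at 30 degree steps clockwise seen from above (over +y to +x): 1, 2, 3, 4, 5, 6
- dial (a joint): angle of the dial, rad, growing clockwise seen from above: 0 at off (pointer to the box's -x), one click every 30 degrees (0.5236 rad) to position 6 (3.14), with stops at both ends. Let go between two positions it snaps into one of them; a click takes about 0.1 N m
- dial_grip (a point): on the dial's axis, 77 mm above the desk, where to grip it: the dial is a 26 mm radius disc (top 55 mm above the desk) carrying an upright bar 50 mm long, 14 mm thick, up to 85 mm above the desk. The point's x axis lies along the bar, the pointer end (white line) at its -x
- bank1: a black power bank, a flat box 90 x 56 x 18 mm (x, y, z), about 120 g, lying flat on the desk; origin at its centre, x along its length. Two to four of the four are there; the others are absent (None)
- bank2: a black power bank, a flat box 90 x 56 x 18 mm (x, y, z), about 120 g, lying flat on the desk; origin at its centre, x along its length. Two to four of the four are there; the others are absent (None)
- bank3: a black power bank, a flat box 90 x 56 x 18 mm (x, y, z), about 120 g, lying flat on the desk; origin at its centre, x along its length. Two to four of the four are there; the others are absent (None)
- bank4: a black power bank, a flat box 90 x 56 x 18 mm (x, y, z), about 120 g, lying flat on the desk; origin at its centre, x along its length. Two to four of the four are there; the others are absent (None)
- calculator1: a bystander, to be left alone: a blue pocket calculator 120 x 78 x 14 mm, origin under its centre
- calculator2: a bystander, to be left alone: a blue pocket calculator 120 x 78 x 14 mm, origin under its centre
- mouse: a bystander, to be left alone: a black computer mouse 100 x 58 x 31 mm, origin under its centre
- plug: a bystander, to be left alone: a white plug adapter 70 x 42 x 26 mm, origin under its centre
- paint_tube: a bystander, to be left alone: a black paint tube 155 x 50 x 26 mm, origin under its centre
Mind the look-alikes: they are no part of the job. Leave any orange or red look-alike of the bank3 alone. What is shaped like the dial_box but orange or pink is not meant.

How it is judged:
By the outcome, as a careful person would: the job done as asked, in the order asked, and still so for the second after the job is handed in, with the robot touching nothing.
Of bank1, bank2, bank3, bank4 only 2 to 4 are there at a start; the rules pass over those that are not, and their reading is None.
At some moment in a run one of bank1, bank2, bank3, bank4 may be knocked a few centimetres aside while the robot is not near it.
Once in a run the grip may slacken for a moment while it holds something.
It also fails if it takes over 210 s, if anything falls off the work surface, if the arm or the gripper's body presses on something with over 40 N, if the wrist force passes 120 N, or if a joint passes its speed limit or range.

ROBOT

A 6-joint arm with a two-finger parallel gripper is mounted at the origin on the work surface. World frame = base frame: x ahead of the robot, y to its left, z up, the work surface at z = 0. Lengths are in m, angles in rad, forces in N, time in s.
With the tool pointing down it reaches from about 0.225 to 0.875 m from the base axis. Payload 3.4 kg.
Tool frame: the origin (TCP) lies on the centre line of the jaws, within the pads' length; the fingertips stand 17 mm ahead of it and the grasp point (between the pads) lies 2 mm behind it (manip.finger_overhang is the distance from the TCP to the fingertips, in m); y points along the fingers, x is the direction in which the jaws open and shut, and the axes are right-handed (so a half turn about y gives the same grasp; the last joint's range is limited). The gripper opens to 85 mm and grips with 20 to 120 N. Pads are 22 mm wide; open, the fingers measure 114 mm over their backs; the gripper's body (76 mm by 85 mm) begins 54 mm behind the grasp point. The pads swing forward as they close: fully open they stand 13 mm farther back than shut.
Start: joints at [1.224, 0.276, 1.505, -0, 1.361, -0.121], TCP at [0.129, 0.56, 0.248] pointing down, gripper open.
Joint ranges: [-2.89, 2.89], [-0.75, 2.08], [0.22, 2.7], [-1.18, 4.32], [0.11, 2.71], [-2.7, 2.7]. Speed limits (rad/s): [2.57, 2.57, 3.14, 3.14, 3.14, 3.14].

INTERFACE

Orientations are given as a unit quaternion [w, x, y, z].
In Python, from rig import manip gives the robot as it stands.
- The arm moves only by the tool arm_command, never from a script. Its argument "commands" is a list of rows, each a list of 3 entries, a list of its own where there are three numbers: the finger opening in cm, from 0 to 8.54, then the shift along the world's x, y, z in cm, then the turn about the world's z in rad. A call has 1 to 12 rows; each row shifts and turns the commanded pose from where the row before left it; what a row does not reach is not made up. A row lasts 1/10 s, in which the tool goes at most 50 mm and 8.59 degrees, less where a joint would pass 70% of its speed; a pose out of reach is approached as far as the arm can. A call with a gripper value outside its range is refused whole. The fingers move at their own pace and stop on an object; "grip_force" is the grip in N (left out, the last holds). Time passes only in rows, so rows that do not move let the fingers close. It gives the time, the measured TCP pose, the force and the opening at its end, in the units of the state.
- manip.get_state(): the state, without advancing time (a new reading comes with each control period).
- manip.get_image(name): name is "side" or "top" or "wrist"; returns a dict with "pixels" (480x640x3 uint8, red, green, blue), "range_z" (480x640 float32, m along the optical axis (not along the pixel's ray), 0 where there is no reading), "intrinsics" (3x3 intrinsics, pixels), "R" (3x3) and "t" (3): a world point X has camera coordinates R X + t. Camera axes: x right, y down, z forward; pixel columns grow to the right and rows downward; lengths in m; the calibration is good to about 2 mm. The wrist camera is an equidistant fisheye: a pixel r from the principal point sees the ray r / f radians off the axis. A picture is of the moment at which its call begins.
- manip.sign_off(): hands the job in, once; it reports no verdict.
The state is a dict: "clock": time; "qpos": joint angles; "qd": joint speeds; "effort": joint torques, N m; "position": TCP position; "ee_rot": TCP orientation; "contact_force": force on the tool from outside, world axes, zero at the start; "moment": the same for the moment, N m; "width": finger opening in m.
Only numpy, scipy, OpenCV 4.12 (cv2) and the standard library are available. Lean on these libraries where they do the work, as an engineer would, in place of code of your own. Each camera call takes 0.05 s, during which the arm holds its last target.

## Working session

There is one attempt and no reset: what is moved stays moved. The work goes in short steps, Python scripts to look and compute and a tool call to move; the robot and the scene stay as the last step left them, time stands still between calls to the robot, and variables do not carry over. Pictures are saved under pics/ and viewed, and the job is handed in when it is done.

Besides the shell and the picture viewer there is one more tool, called after "Emit:" by a JSON object that holds its "op" and its "data", one argument or row to a line. arm_command: Moves the arm, as the interface text tells. Its arguments: {"type":"object","properties":{"commands":{"type":"array"},"grip_force":{"type":"number"}},"required":["commands"]}

```bash
ls; mkdir -p pics
cat > h.py <<'E'
import numpy as np, cv2
from rig import manip
def save(n,f,crop=None,scale=1):
    im=manip.get_image(n); p=im["pixels"][:,:,::-1].copy()
    if crop: 
        x0,y0,x1,y1=crop; p=p[y0:y1,x0:x1]
    if scale!=1: p=cv2.resize(p,None,fx=scale,fy=scale,interpolation=cv2.INTER_CUBIC)
    cv2.imwrite("pics/"+f,p); return im
def ray(im,u,v):
    K=im["intrinsics"]; d=np.array([(u-K[0,2])/K[0,0],(v-K[1,2])/K[1,1],1.0]); R=im["R"];t=im["t"]
    return -R.T@t, R.T@d
def onplane(im,u,v,z):
    o,d=ray(im,u,v); return o+d*(z-o[2])/d[2]
def depthpt(im,u,v):
    o,d=ray(im,u,v); return o+d*im["range_z"][int(round(v)),int(round(u))]
def proj(im,X):
    c=im["R"]@np.array(X)+im["t"]; p=im["intrinsics"]@c; return p[:2]/p[2]
E
python3 - <<'E'
from h import *
a=save("top","top1.png"); b=save("side","side1.png")
for im in(a,b): print(im["intrinsics"],(-im["R"].T@im["t"]).round(3),im["R"].round(3), (im["range_z"]>0).mean())
s=manip.get_state(); print(s)
E
```

```text
pics
[[539.38822841   0.         317.02206376]
 [  0.         539.38822841 238.23491708]
 [  0.           0.           1.        ]] [0.277 0.008 1.971] [[ 0.026 -1.     0.01 ]
 [-0.988 -0.027 -0.153]
 [ 0.154 -0.005 -0.988]] 0.9958951822916666
[[570.6563083    0.         311.98849379]
 [  0.         570.6563083  237.9552835 ]
 [  0.           0.           1.        ]] [0.429 0.946 1.285] [[-0.99  -0.14   0.014]
 [-0.119  0.777 -0.618]
 [ 0.076 -0.613 -0.786]] 0.9960091145833333
{'clock': 0.1, 'qpos': array([ 1.22401102e+00,  2.76539927e-01,  1.50601073e+00, -3.16988256e-05,
        1.36073878e+00, -1.20996169e-01]), 'qd': array([-0.0019478 , -0.00224551, -0.00394346, -0.00028701, -0.00142528,
       -0.00011326]), 'effort': array([ 9.92415698e-04, -4.17701304e+01, -2.46401471e+01, -3.62089295e-04,
        5.81432803e-03, -4.16402528e-06]), 'position': array([0.1285852 , 0.55996785, 0.24751988]), 'ee_rot': array([-0.55281921,  0.55346655,  0.43998609, -0.44099653]), 'contact_force': array([ 0.24156261, -0.33191705,  0.12569659]), 'moment': array([0.0062473 , 0.05001261, 0.00672814]), 'width': 0.08539136240312759}
```

View pics/top1.png

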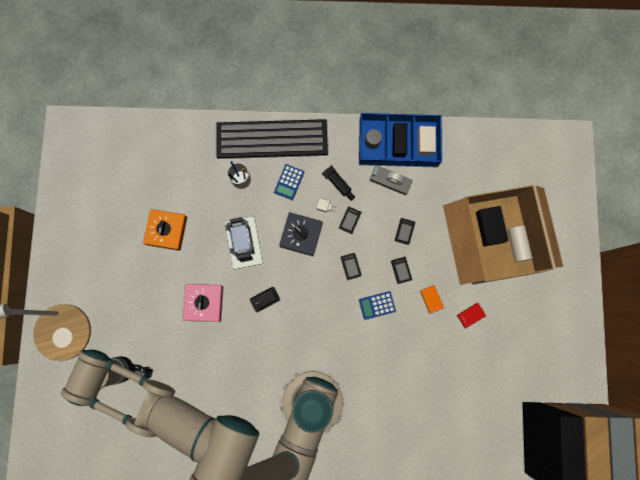

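View pics/side1.png

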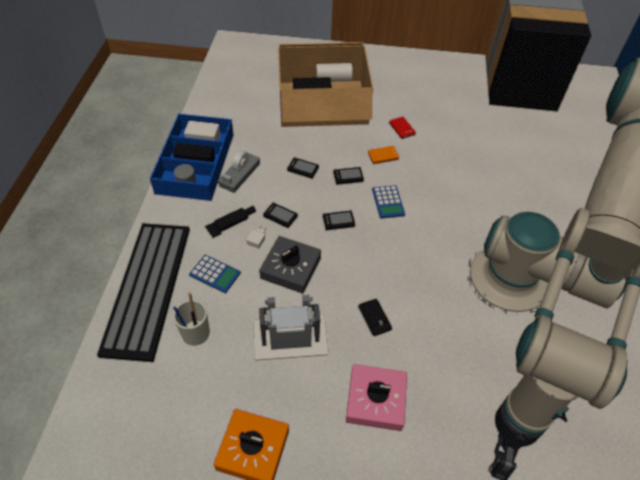

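Top view: four black, grey-topped boxes that could be banks at (349,219), (404,231), (351,266) and (401,270). Look-alikes are the mouse (265,299), the orange box (432,299) and red box (471,316), and the black thing in the bin (400,138). The dark dial box is at (301,233), with orange and pink ones at (165,229) and (203,303). The charger is at (242,243). I'll check close crops.

Run:
```python
from h import *
im=manip.get_image("top");p=im["pixels"][:,:,::-1]
cv2.imwrite("pics/c1.png",cv2.resize(p[150:330,215:435],(770,600)[0:2],interpolation=cv2.INTER_CUBIC) if 0 else cv2.resize(p[190:330,215:435],None,fx=3.6,fy=3.6,interpolation=cv2.INTER_CUBIC))
im=manip.get_image("side");p=im["pixels"][:,:,::-1]
cv2.imwrite("pics/c2.png",cv2.resize(p[140:360,200:420],None,fx=2.7,fy=2.7,interpolation=cv2.INTER_CUBIC))
```

```text
(no output)
```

View pics/c1.png

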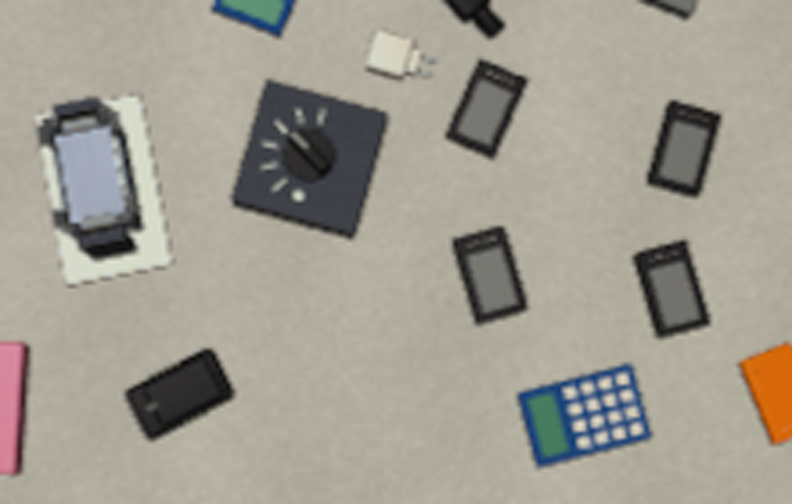

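View pics/c2.png

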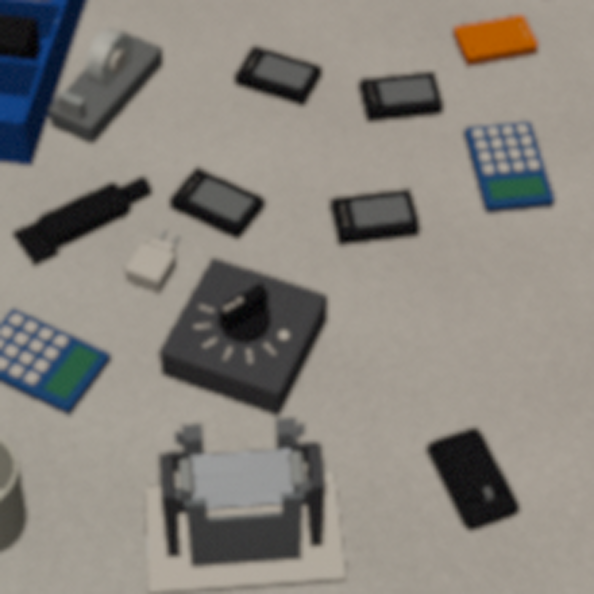

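```bash
cat >> h.py <<'E'
def cloud(im):
    K=im["intrinsics"];Z=im["range_z"].astype(float);v,u=np.mgrid[0:480,0:640]
    c=np.stack([(u-K[0,2])/K[0,0]*Z,(v-K[1,2])/K[1,1]*Z,Z],-1)
    return (c-im["t"])@im["R"]
from scipy.spatial.transform import Rotation as Rn
def tool():
    s=manip.get_state();q=s["ee_rot"];M=Rn.from_quat([q[1],q[2],q[3],q[0]]).as_matrix()
    return s,M
E
python3 - <<'E'
from h import *
a=manip.get_image("top");b=manip.get_image("side")
s,M=tool();print(M.round(3))
A=cloud(a);B=cloud(b)
def rect(P,c):
    (x,y),(w,h),ang=cv2.minAreaRect(P[:,:2].astype(np.float32)*1000)
    if w<h: ang+=90; w,h=h,w
    return np.round([x,y,w,h,ang],1),len(P)
hsv=cv2.cvtColor(a["pixels"],cv2.COLOR_RGB2HSV)
print("desk z",np.median(A[200:300,215:420,2]),np.median(B[150:250,330:420,2]))
# blobs by dark mask
for name,im,C in(("top",a,A),("side",b,B)):
    g=im["pixels"].max(2); m=((g<125)&(C[...,2]<0.2)&(C[...,2]>-.02)&(C[...,0]>.2)&(C[...,0]<.85)&(C[...,1]<.45)&(C[...,1]>-.45)).astype(np.uint8)
    m=cv2.morphologyEx(m,cv2.MORPH_CLOSE,np.ones((3,3)))
    n,l,st,ce=cv2.connectedComponentsWithStats(m)
    for i in range(1,n):
        if st[i,4]<80: continue
        P=C[l==i]; zt=np.percentile(P[:,2],80); T=P[abs(P[:,2]-zt)<.004]
        print(name,ce[i].round(1),st[i,4],"z80 %.3f"%zt,"top:",rect(T,0),"all",rect(P,0)[0])
E
```

```text
[[ 0.224 -0.    -0.975]
 [ 0.975 -0.001  0.224]
 [-0.001 -1.     0.   ]]
desk z 0.002161216515961027 0.001716811792716193
top [238.4 175.3] 344 z80 0.092 top: (array([794.3, 289.8,  76.2,  65.9,  39.5]), 26) all [576.6 151.6 661.1  72.3  31.8]
top [338.3 182.7] 430 z80 0.028 top: (array([777.1, -89.7, 126.2,  38.6,  40.9]), 150) all [791.  -82.5 156.6  49.5  44.6]
top [390.5 181.2] 562 z80 0.038 top: (array([ 806.8, -269.8,  141.4,   58. ,   68.8]), 90) all [ 807.4 -270.3  148.3   64.5   68. ]
top [288.  188.9] 201 z80 0.018 top: (array([789.6, 107.4, 116.8,  75.7, 159.4]), 86) all [549.8  88.4 558.  113.1   5. ]
top [349.6 219.8] 370 z80 0.023 top: (array([ 652.7, -121.7,   88.7,   52.7,  156.5]), 154) all [492.2 -56.3 447.6  56.2 158.1]
top [300.6 233.9] 1316 z80 0.051 top: (array([591.7,  55.2, 128.1, 126.3, 165.3]), 382) all [478.8  67.5 393.6 150.1 175.6]
top [241.1 239.4] 433 z80 0.127 top: (array([559.3, 266.9, 139.5,  77.5,  13.7]), 71) all [443.3 187.  477.9 103.9  34.8]
top [404.5 231. ] 383 z80 0.022 top: (array([ 615.6, -325.1,   89.7,   52. ,  167.2]), 155) all [ 455.  -
[... 1520 characters left out ...]
124.4,   90.6,   59. ,   18.8]), 329) all [ 434.   385.6 1116.3   97.9   95.6]
side [290.1 290.2] 4060 z80 0.089 top: (array([596.2, 189.1, 255.7, 139.2, 110.9]), 140) all [542.4 466.2 980.9 163.6  97.5]
side [218.  275.6] 825 z80 0.017 top: (array([794.3, 112.6, 115.7,  80.3, 160.5]), 531) all [597.3 483.1 977.3 124.4 117.3]
side [192.  322.1] 1147 z80 0.088 top: (array([799.8, 290.7,  79.6,  69.1, 125.9]), 107) all [656.1 575.  867.   74.  116.6]
side [374.6 317. ] 804 z80 0.032 top: (array([359.1, 179.4,  72.2,  45.9, 119.1]), 351) all [367.4 534.6 826.2  94.2  88. ]
side [377.9 391.5] 411 z80 0.084 top: (array([338.5, 399.9,  47.2,  16.9,   2.1]), 124) all [391.9 658.5 577.3  48.7  77.9]
```

Four banks: each measures about 90 x 56 mm with its top at 18–20 mm. The mouse's top is at 31 mm. The dial points to tick 4. I'll go above the dial first.

Emit:
{"op": "arm_command", "data": {
  "commands": [
    [8.5,[3.1,-3.35,0],-0.142],
    [8.5,[3.1,-3.35,0],-0.142],
    [8.5,[3.1,-3.35,0],-0.142],
    [8.5,[3.1,-3.35,0],-0.142],
    [8.5,[3.1,-3.35,0],-0.142],
    [8.5,[3.1,-3.35,0],-0.142],
    [8.5,[3.1,-3.35,0],-0.142],
    [8.5,[3.1,-3.35,0],-0.142],
    [8.5,[3.1,-3.35,0],-0.142],
    [8.5,[3.1,-3.35,0],-0.142],
    [8.5,[3.1,-3.35,0],-0.142],
    [8.5,[3.1,-3.35,0],-0.142]
  ],
  "grip_force": 60
}}

```text
clock: 1.5
position: [0.5018, 0.1568, 0.2485]
ee_rot: [0.695, -0.695, 0.128, -0.129]
contact_force: [0.5, 0.5, -0.9]
width: 0.0854
```

Emit:
{"op": "arm_command", "data": {
  "commands": [
    [8.5,[3.1,-3.35,0],-0.142],
    [8.5,[3.1,-3.35,0],-0.142],
    [8.5,[3.1,-3.35,0],-0.142],
    [8.5,[0,0,0],0],
    [8.5,[0,0,0],0]
  ]
}}

```text
clock: 2.0
position: [0.594, 0.0571, 0.2476]
ee_rot: [-0.653, 0.653, -0.271, 0.27]
contact_force: [-0.8, 0.3, -0.1]
width: 0.0849
```

Run:
```python
from h import *
a=save("wrist","w1.png")
s,M=tool();print(s["clock"],s["position"],M.round(3),np.degrees(np.arctan2(M[1,0],M[0,0])))
print(a["intrinsics"],a["R"].round(3),(-a["R"].T@a["t"]).round(3))
```

```text
2.05 [0.59326674 0.05799469 0.24787149] [[ 0.707 -0.002  0.707]
 [-0.707  0.001  0.707]
 [-0.001 -1.    -0.001]] -44.972179324646575
[[371.64829954   0.         325.81922252]
 [  0.         371.64829954 233.45096259]
 [  0.           0.           1.        ]] [[ 0.708 -0.706 -0.002]
 [-0.68  -0.682  0.269]
 [-0.191 -0.189 -0.963]] [0.642 0.105 0.372]
```

View pics/w1.png

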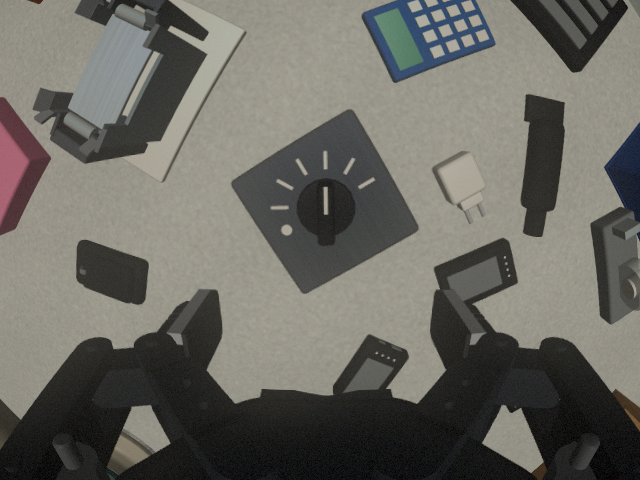

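```bash
cat >> h.py <<'E'
def wray(im,u,v):
    K=im["intrinsics"];x=(u-K[0,2])/K[0,0];y=(v-K[1,2])/K[1,1];th=np.hypot(x,y)
    d=np.array([x/th*np.sin(th),y/th*np.sin(th),np.cos(th)]);R=im["R"];return -R.T@im["t"],R.T@d
def wplane(im,u,v,z):
    o,d=wray(im,u,v);return o+d*(z-o[2])/d[2]
def wproj(im,X):
    c=im["R"]@np.array(X,float)+im["t"];r=np.hypot(c[0],c[1]);th=np.arctan2(r,c[2]);K=im["intrinsics"]
    return np.array([K[0,2]+K[0,0]*th*c[0]/r,K[1,2]+K[1,1]*th*c[1]/r])
E
python3 - <<'E'
from h import *
a=manip.get_image("wrist");p=a["pixels"]
cv2.imwrite("pics/w1c.png",cv2.resize(p[100:300,220:430,::-1],None,fx=2.9,fy=2.9,interpolation=cv2.INTER_CUBIC))
c=[wplane(a,u,v,.045)[:2] for u,v in[(232,183),(350,110),(418,229),(305,293)]]
c=np.array(c);print(c.round(4),c.mean(0),np.linalg.norm(c-np.roll(c,-1,0),axis=1))
e=np.roll(c,-1,0)-c;print(np.degrees(np.arctan2(e[:,1],e[:,0])))
print("disc",wplane(a,326,207,.055),"pointer",wplane(a,325.5,183,.085),wplane(a,326.5,240,.085))
print("dot",wplane(a,287,230,.045), "t3",wplane(a,303,165,.045))
E
```

```text
[[ 0.5495  0.135 ]
 [ 0.6697  0.1055]
 [ 0.6402 -0.016 ]
 [ 0.5198  0.0132]] [0.59482063 0.05940533] [0.12375921 0.1250386  0.12390023 0.12537922]
[ -13.80951116 -103.63877757  166.34816431   76.29653071]
disc [0.59531443 0.06022446 0.055     ] pointer [0.61287104 0.0783583  0.085     ] [0.58078594 0.04498974 0.085     ]
dot [0.55342345 0.06881668 0.045     ] t3 [0.60625346 0.09996903 0.045     ]
```

View pics/w1c.png

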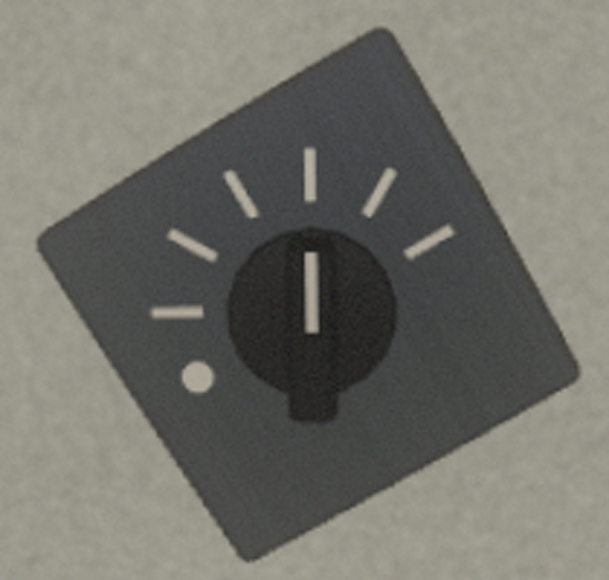

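Emit:
{"op": "arm_command", "data": {
  "commands": [
    [4,[0.2,0.15,-4],0.022],
    [4,[0,0,-4],0],
    [4,[0,0,-4],0],
    [4,[0,0,-3],0],
    [4,[0,0,-2],0],
    [4,[0,0,0],0],
    [1,[0,0,0],0],
    [0.5,[0,0,0],0],
    [0.5,[0,0,0],0],
    [0.5,[0,0,0],0]
  ],
  "grip_force": 40
}}

```text
clock: 3.1
position: [0.5966, 0.06, 0.0802]
ee_rot: [0.657, -0.656, 0.262, -0.264]
contact_force: [-0.2, 1.9, 5.6]
width: 0.0133
```

Run:
```python
from h import *
a=save("wrist","w2.png")
s,M=tool();print(s["clock"],s["position"],np.degrees(np.arctan2(M[1,0],M[0,0])),s["width"],s["contact_force"],s["moment"],s["qpos"])
```

```text
3.15 [0.59661838 0.06004912 0.08016854] -43.73238517460972 0.013140824600113222 [-1.29199596  2.82684652  6.78515342] [0.41881574 0.25310339 0.00224962] [-1.62999631e-02  4.46295546e-01  1.69160190e+00  1.24959364e-03
  1.00073329e+00  7.46299288e-01]
```

View pics/w2.png

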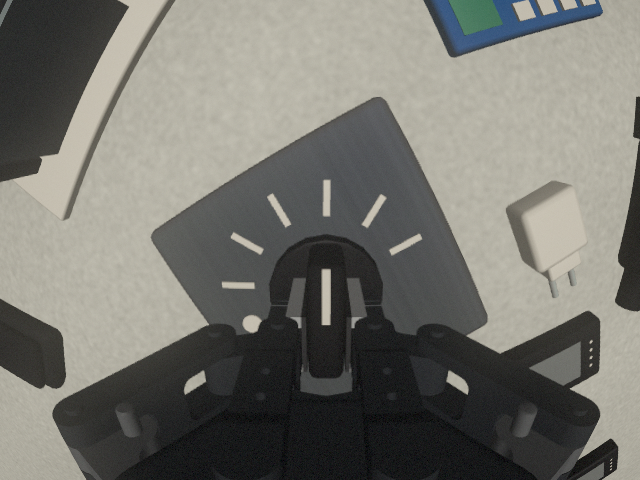

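Emit:
{"op": "arm_command", "data": {
  "commands": [
    [0.5,[0,0,0.1],0.14],
    [0.5,[0,0,0.1],0.14],
    [0.5,[0,0,0],0.14],
    [0.5,[0,0,0],0.14],
    [0.5,[0,0,0],0.14],
    [0.5,[0,0,0],0.14],
    [0.5,[0,0,0],0.14],
    [0.5,[0,0,0],0.14],
    [0.5,[0,0,0],0.14],
    [0.5,[0,0,0],0.14],
    [0.5,[0,0,0],0.14],
    [0.5,[0,0,0],0.14]
  ]
}}

```text
clock: 4.35
position: [0.5934, 0.0598, 0.0802]
ee_rot: [0.634, -0.632, -0.313, 0.316]
contact_force: [-4.6, 0.5, 1.8]
width: 0.0133
```

Emit:
{"op": "arm_command", "data": {
  "commands": [
    [0.5,[0,0,0],0.14],
    [0.5,[0,0,0],0.14],
    [0.5,[0,0,0],0.14],
    [0.5,[0,0,0],0.02],
    [0.5,[0,0,0],0]
  ]
}}

```text
clock: 4.85
position: [0.593, 0.059, 0.0802]
ee_rot: [0.552, -0.55, -0.442, 0.445]
contact_force: [-5.1, -0.3, 2.2]
width: 0.0131
```

Run:
```python
from h import *
a=save("wrist","w3.png")
s,M=tool();print(s["clock"],s["position"],np.degrees(np.arctan2(M[1,0],M[0,0])),s["width"],s["contact_force"],s["moment"],s["qpos"])
```

```text
4.9 [0.59300871 0.0589991  0.08021603] 77.6368802435105 0.013195421249224033 [-5.3873179  -1.25479437  2.58984764] [-0.10432068  0.88211161 -0.33981301] [-1.73085772e-02  4.45367409e-01  1.69317526e+00 -4.96955026e-04
  1.00859257e+00 -1.37205766e+00]
```

View pics/w3.png

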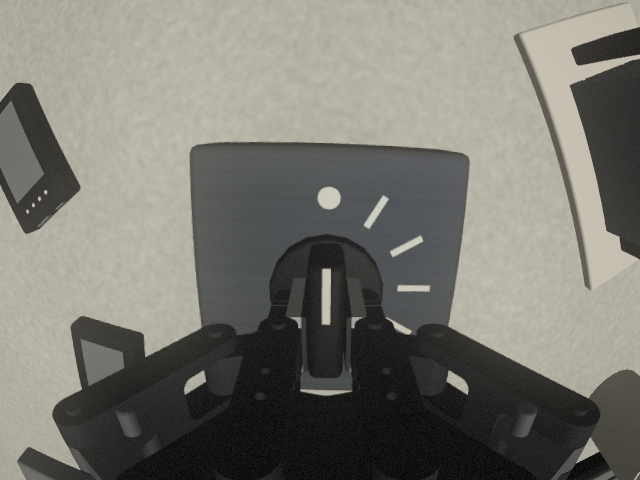

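Emit:
{"op": "arm_command", "data": {
  "commands": [
    [3,[0,0,0],0],
    [4,[0,0,0],0],
    [4,[0,0,3],0],
    [4,[0,0,4.5],0],
    [6,[0,1,5],0],
    [8.5,[0,4.5,2],0],
    [8.5,[0,4.5,2],0],
    [8.5,[0,4.5,0],0],
    [8.5,[0,4.5,0],0],
    [8.5,[0,1,0],0],
    [8.5,[0,0,0],0]
  ]
}}

```text
clock: 6.0
position: [0.5959, 0.261, 0.2443]
ee_rot: [-0.55, 0.55, 0.445, -0.444]
contact_force: [-0.5, -0.1, -0.9]
width: 0.0846
```

Run:
```python
from h import *
a=save("wrist","w4.png")
s,M=tool();print(s["clock"],s["position"],np.degrees(np.arctan2(M[1,0],M[0,0])),s["width"],s["contact_force"],s["moment"],s["qpos"])
save("top","t4.png",(200,150,440,330),3)
```

```text
6.05 [0.59589804 0.25925727 0.24419746] 77.82257715947675 0.08500471393228506 [ 0.54186297  0.74712009 -0.32315456] [-0.03799218 -0.01051466 -0.03180914] [ 3.03983662e-01  3.91350334e-01  1.34062024e+00 -1.15333255e-03
  1.40951132e+00 -1.05409170e+00]
```

View pics/w4.png

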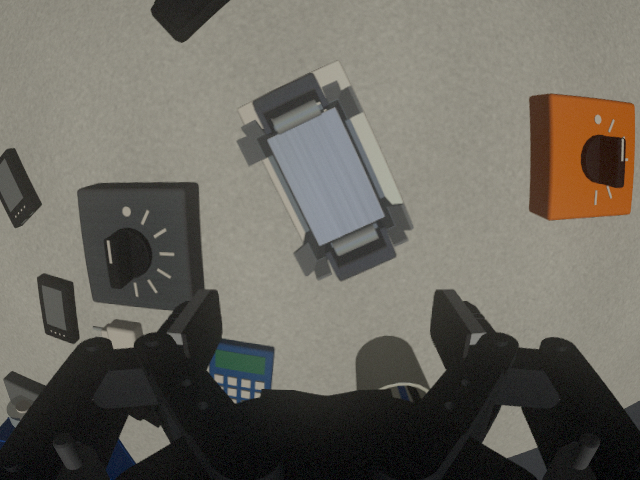

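View pics/t4.png

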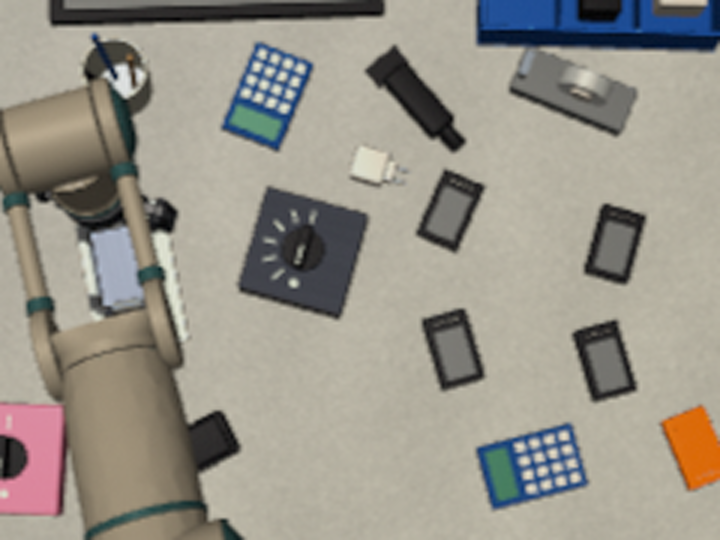

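Run:
```python
from h import *
a=save("wrist","w5.png",(220,50,430,290),2.5)
```

```text
(no output)
```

View pics/w5.png

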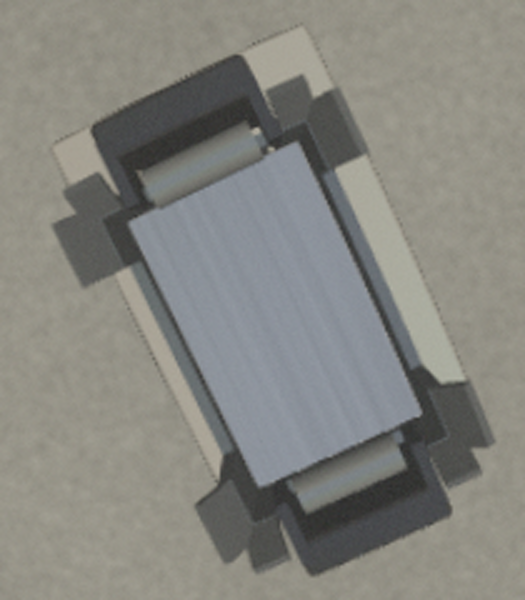

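Run:
```python
from h import *
a=manip.get_image("wrist")
def q(pts,z):
    c=np.array([wplane(a,220+u/2.5,50+v/2.5,z)[:2] for u,v in pts]);e=np.roll(c,-1,0)-c
    print(z,c.mean(0).round(4),np.linalg.norm(e,axis=1).round(4),np.degrees(np.arctan2(e[:,1],e[:,0])).round(2)); return c
q([(130,223),(298,143),(422,412),(260,487)],.105)
q([(93,125),(240,55),(452,515),(310,575)],.120)
s,M=tool();print(s["position"])
```

```text
0.105 [0.5615 0.2692] [0.0524 0.0857 0.0529 0.0863] [ 103.01   13.33  -76.43 -167.  ]
0.12 [0.5612 0.269 ] [0.0432 0.1407 0.0446 0.1403] [ 102.55   13.19  -78.05 -167.39]
[0.59604181 0.25755471 0.24436586]
```

Emit:
{"op": "arm_command", "data": {
  "commands": [
    [8.5,[-1.2,-4.3,0],0.06],
    [8.5,[-1.2,-4.3,0],0.06],
    [8.5,[-1.2,-4.3,0],0.06],
    [8.5,[-1.2,-4.3,0],0.06],
    [8.5,[-1.2,-4.3,0],0.06],
    [8.5,[-1.2,-4.3,0],0.06],
    [8.5,[-1.2,-4.3,0],0.06],
    [8.5,[-1.2,-4.3,-2],0.06],
    [8.5,[-1.6,-4.1,-3],0.06],
    [8.5,[0,0,0],0],
    [8.5,[0,0,0],0]
  ]
}}

```text
clock: 7.3
position: [0.4837, -0.1248, 0.196]
ee_rot: [-0.414, 0.413, 0.574, -0.573]
contact_force: [0.2, 0.2, 0.7]
width: 0.0853
```

Run:
```python
from h import *
a=save("wrist","w6.png")
s,M=tool();print(s["clock"],s["position"],np.degrees(np.arctan2(M[1,0],M[0,0])),(-a["R"].T@a["t"]))
```

```text
7.35 [ 0.48472001 -0.12393522  0.19670244] 108.52011864977099 [ 0.41874613 -0.14675215  0.32078948]
```

View pics/w6.png

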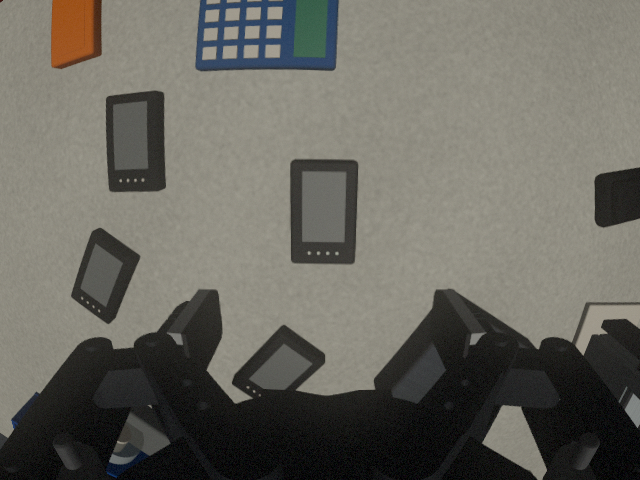

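```bash
cat >> h.py <<'E'
def bank(im,guess,ztop=.018,gt=115,verbose=1):
    """body outline (grey+black) around guess world xy; projected to ztop"""
    u0,v0=wproj(im,[*guess,ztop]); g=cv2.GaussianBlur(im["pixels"].max(2),(3,3),0)
    hs=cv2.cvtColor(im["pixels"],cv2.COLOR_RGB2HSV)
    m=(g<gt).astype(np.uint8); m[330:]=0
    m=cv2.morphologyEx(m,cv2.MORPH_OPEN,np.ones((3,3)))
    cs,_=cv2.findContours(m,cv2.RETR_EXTERNAL,cv2.CHAIN_APPROX_NONE)
    best=min(cs,key=lambda c:-cv2.pointPolygonTest(c,(float(u0),float(v0)),True))
    P=np.array([wplane(im,p[0][0],p[0][1],ztop)[:2] for p in best],np.float32)
    (x,y),(w,h),ang=cv2.minAreaRect(P*1000)
    if w<h: ang+=90;w,h=h,w
    bb=cv2.boundingRect(best)
    if verbose: print("bank",np.round([x,y,w,h,ang],1),"bbox",bb)
    return x/1000,y/1000,w,h,ang
E
python3 - <<'E'
from h import *
a=manip.get_image("wrist")
print(a["pixels"][120:270:10,325].max(1), a["pixels"][212,280:370:5].max(1))
bank(a,(.484,-.127)); 
c=np.array([wplane(a,u,v,.018)[:2] for u,v in[(291,160),(357,160),(355,263),(291,262)]]);e=np.roll(c,-1,0)-c
print(c.mean(0).round(4),np.linalg.norm(e,axis=1).round(4),np.degrees(np.arctan2(e[:,1],e[:,0])).round(2))
C=a["range_z"];print(C[212,325],C[120,400])
E
```

```text
[144 146 147 147  53 105 110 110 111 112 111 110  69  79  50] [146 145  84  61  56 109 111 109 111 108 111 110 112  71  59  46 147 142]
bank [ 482.4 -126.9   90.4   55.8   17.4] bbox (290, 157, 68, 106)
[ 0.484  -0.1261] [0.0538 0.089  0.0558 0.0881] [ 108.59   18.63  -72.32 -162.62]
0.31046158 0.30820176
```

Run:
```python
from rig import manip
print(manip.finger_overhang,[x for x in dir(manip) if x[0]!='_'])
```

```text
0.017 ['MotionError', 'finger_overhang', 'get_image', 'get_state', 'sign_off']
```

Emit:
{"op": "arm_command", "data": {
  "commands": [
    [8.5,[-0.15,-0.28,-4],-0.018],
    [8.5,[0,0,-4],0],
    [8.5,[0,0,-4],0],
    [8.5,[0,0,-3],0],
    [8.5,[0,0,-2],0],
    [8.5,[0,0,0],0]
  ]
}}

```text
clock: 8.0
position: [0.4826, -0.1243, 0.0246]
ee_rot: [0.418, -0.415, -0.571, 0.571]
contact_force: [-0.6, 0.4, -0.3]
width: 0.085
```

Emit:
{"op": "arm_command", "data": {
  "commands": [
    [6.4,[0,0,0],0],
    [6.4,[0,0,0],0],
    [6.4,[0,0,-0.3],0],
    [5,[0,0,0],0],
    [5,[0,0,0],0],
    [5,[0,0,0],0]
  ],
  "grip_force": 60
}}

```text
clock: 8.6
position: [0.484, -0.1262, 0.0246]
ee_rot: [-0.417, 0.418, 0.571, -0.57]
contact_force: [-1.0, 1.2, 6.9]
width: 0.0539
```

Run:
```python
from h import *
a=save("wrist","w7.png"); b=save("side","s7.png",(250,100,450,300),3)
s,M=tool();print(s["clock"],s["position"],np.degrees(np.arctan2(M[1,0],M[0,0])),s["contact_force"],s["width"])
```

```text
8.7 [ 0.48403357 -0.12625021  0.02457891] 107.64595060386164 [-0.8214615   1.22865616  6.27731745] 0.05387033592028243
```

View pics/w7.png

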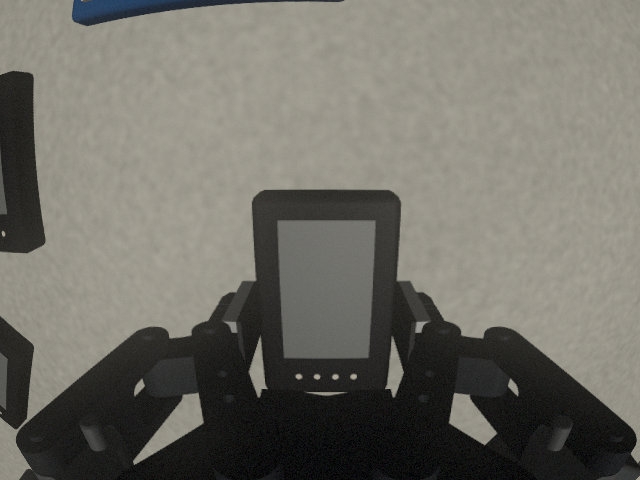

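View pics/s7.png

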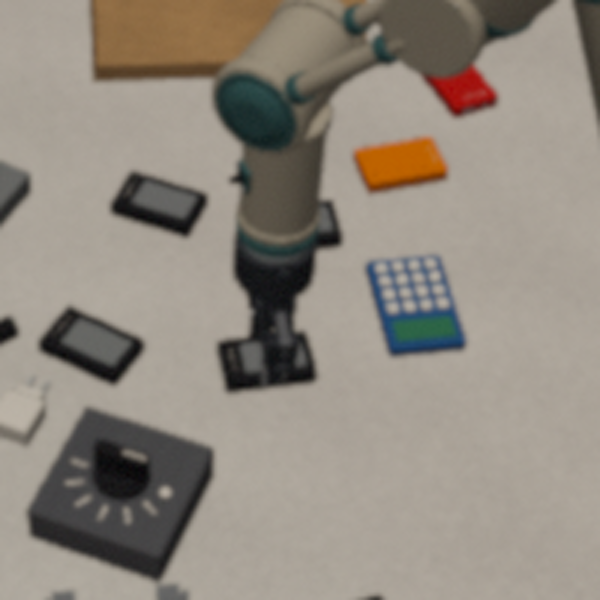

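Emit:
{"op": "arm_command", "data": {
  "commands": [
    [5,[0,0,1],0],
    [5,[0,0,3],0],
    [5,[0,0,4],0],
    [5,[0,1,4.5],-0.007],
    [5,[0.8,3.5,3.5],-0.01],
    [5,[0.9,4.5,3],-0.01],
    [5,[0.9,4.5,0],-0.01],
    [5,[0.9,4.5,0],-0.01],
    [5,[0.9,4.5,0],-0.01],
    [5,[0.9,4.5,0],-0.01],
    [5,[0.9,4.5,0],-0.01],
    [5,[0.9,4.5,0],0]
  ],
  "grip_force": 80
}}

```text
clock: 9.9
position: [0.5531, 0.2316, 0.2111]
ee_rot: [-0.439, 0.439, 0.554, -0.554]
contact_force: [0.0, 0.1, -1.0]
width: 0.0537
```

Emit:
{"op": "arm_command", "data": {
  "commands": [
    [5,[0.7,4,0],0],
    [5,[0,0,0],0],
    [5,[0,0,0],0]
  ]
}}

```text
clock: 10.2
position: [0.5598, 0.2703, 0.2104]
ee_rot: [0.438, -0.438, -0.554, 0.555]
contact_force: [-0.8, 0.2, -3.4]
width: 0.0532
```

Run:
```python
from h import *
a=save("wrist","w8.png"); 
s,M=tool();print(s["clock"],s["position"],np.degrees(np.arctan2(M[1,0],M[0,0])),s["contact_force"],s["width"])
```

```text
10.25 [0.55977433 0.26933915 0.21044939] 103.27801223156808 [-0.26780342 -1.47148846 -1.47389155] 0.05315213496871173
```

View pics/w8.png

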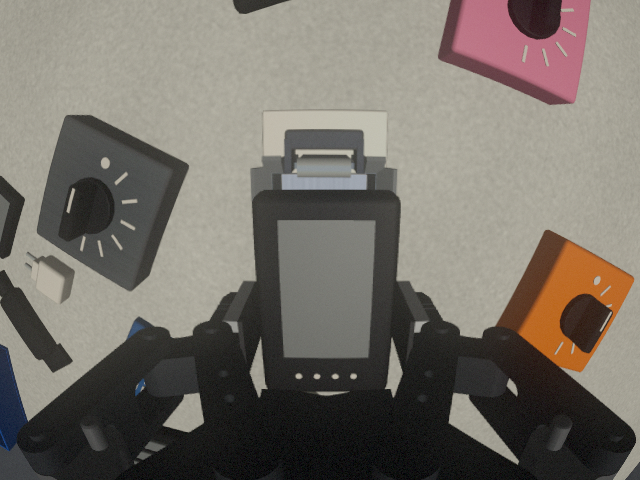

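Run:
```python
from h import *
a=save("wrist","w8c.png",(240,90,410,230),4.5)
s,M=tool();p=s["position"];zt=p[2]-.0246+.018
def loc(u,v,z): d=wplane(a,u,v,z)-p; return (d@M[:,2]*1000).round(1),(d@M[:,0]*1000).round(1)
print("far edge",loc(326,190.5,zt)); print("near", loc(326,390,zt))
print("housing outer",loc(285,130,.12),loc(363,130,.12)); print("platform visible",loc(283,182,.105),loc(366,182,.105))
```

```text
far edge (np.float64(47.7), np.float64(0.4))
near (np.float64(-40.8), np.float64(0.7))
housing outer (np.float64(69.9), np.float64(-23.1)) (np.float64(69.9), np.float64(21.7))
platform visible (np.float64(37.4), np.float64(-26.3)) (np.float64(37.6), np.float64(25.6))
```

View pics/w8c.png

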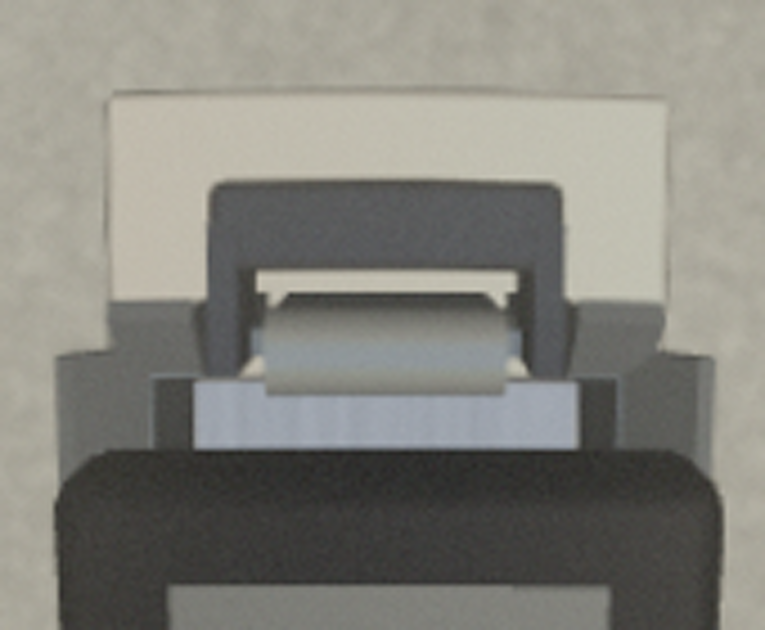

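Emit:
{"op": "arm_command", "data": {
  "commands": [
    [5,[0.44,0.03,-1],0],
    [5,[0,0,-2.5],0],
    [5,[0,0,0],0],
    [5,[0,0,0],0]
  ]
}}

```text
clock: 10.7
position: [0.5646, 0.269, 0.1749]
ee_rot: [0.44, -0.439, -0.553, 0.555]
contact_force: [0.5, 0.0, -1.1]
width: 0.0533
```

Run:
```python
from h import *
a=save("wrist","w9c.png",(240,90,410,230),4.5)
b=save("side","s9.png",(220,240,360,380),4)
s,M=tool();p=s["position"];print(s["clock"],p,s["width"],s["contact_force"])
```

```text
10.8 [0.56551747 0.26981356 0.17635509] 0.05342489790316311 [-0.32692695  0.1220912  -0.700223  ]
```

View pics/w9c.png

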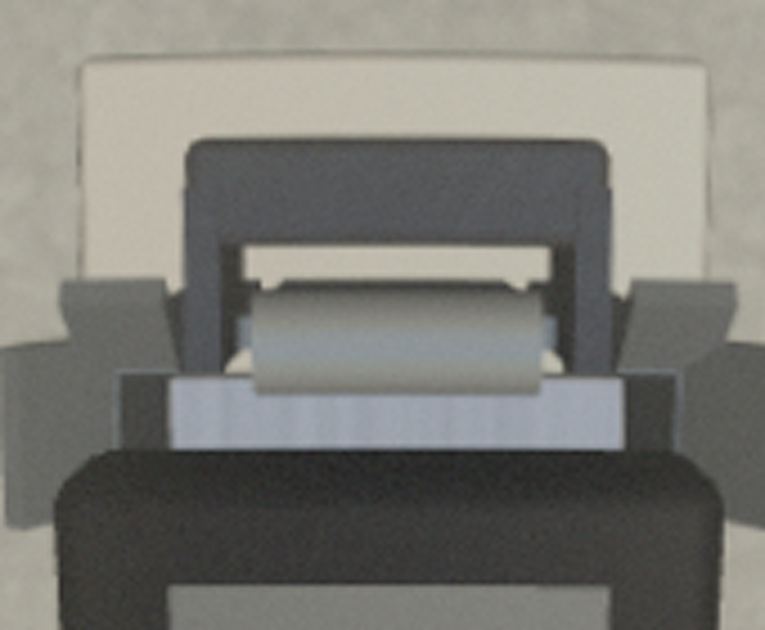

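View pics/s9.png

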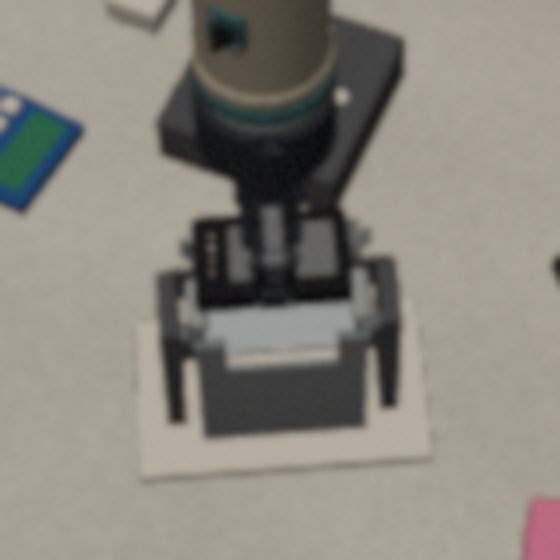

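Run:
```python
from h import *
a=manip.get_image("wrist")
s,M=tool();p=s["position"];zt=p[2]-.0246+.018; print(p)
def loc(u,v,z): d=wplane(a,240+u/4.5,90+v/4.5,z)-p; return (d@M[:,2]*1000).round(1),(d@M[:,0]*1000).round(1)
print("bank far edge",loc(389,452,zt),loc(57,530,zt),loc(722,530,zt)); 
print("housing outer",loc(187,142,.12),loc(608,142,.12)); print("guide lips outer",loc(60,282,.137),loc(735,282,.137))
print("roller inner edge",loc(397,393,.112))
```

```text
[0.5656159  0.27002398 0.1765832 ]
bank far edge (np.float64(48.0), np.float64(-0.1)) (np.float64(41.7), np.float64(-26.9)) (np.float64(41.8), np.float64(27.0))
housing outer (np.float64(74.1), np.float64(-21.6)) (np.float64(74.2), np.float64(23.5))
guide lips outer (np.float64(60.0), np.float64(-32.5)) (np.float64(60.2), np.float64(34.2))
roller inner edge (np.float64(45.6), np.float64(1.0))
```

Emit:
{"op": "arm_command", "data": {
  "commands": [
    [5,[-0.02,0.07,-1],0],
    [5,[0,0,-1],0],
    [5,[0,0,-1],0],
    [5,[0,0,-0.5],0],
    [5,[0,0,0],0]
  ]
}}

```text
clock: 11.35
position: [0.5611, 0.27, 0.1404]
ee_rot: [0.44, -0.437, -0.552, 0.556]
contact_force: [-8.6, -2.5, 9.8]
width: 0.0534
```

Run:
```python
from h import *
a=save("wrist","w10.png")
s,M=tool();p=s["position"];print(s["clock"],p,s["width"],s["contact_force"],s["moment"])
```

```text
11.4 [0.56108541 0.27003461 0.14058225] 0.05296784332863967 [-8.3718032  -3.07151    10.51772742] [-0.29522103  1.03575163 -0.080999  ]
```

View pics/w10.png

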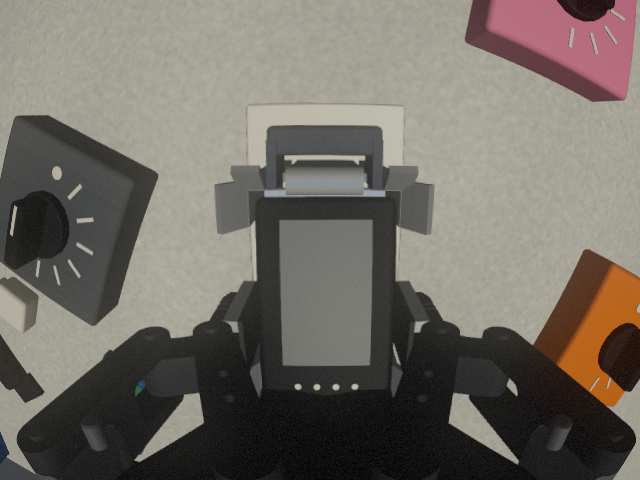

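Emit:
{"op": "arm_command", "data": {
  "commands": [
    [5,[-0.3,-0.1,0.2],0],
    [5,[0,0,0],0],
    [8,[0,0,0],0],
    [8,[0,0,0],0],
    [8,[0,0,3],0],
    [8,[0,0,4],0],
    [8,[0,0,1],0],
    [8,[0,0,0],0]
  ]
}}

```text
clock: 12.2
position: [0.5631, 0.2704, 0.2245]
ee_rot: [-0.438, 0.44, 0.556, -0.553]
contact_force: [-0.5, 1.0, -0.4]
width: 0.0803
```

Run:
```python
from h import *
a=save("wrist","w11.png"); b=save("side","s11.png",(220,240,360,380),4)
s,M=tool();p=s["position"];print(s["clock"],p,s["width"],s["contact_force"],s["moment"])
```

```text
12.3 [0.56119535 0.26969474 0.22131984] 0.07968561498127727 [-0.57645119  0.18302039 -0.36355685] [-0.00218307  0.04488095  0.00542481]
```

View pics/w11.png

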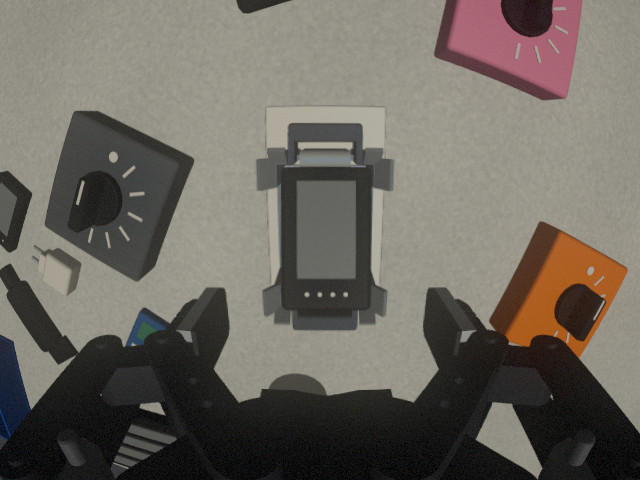

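View pics/s11.png

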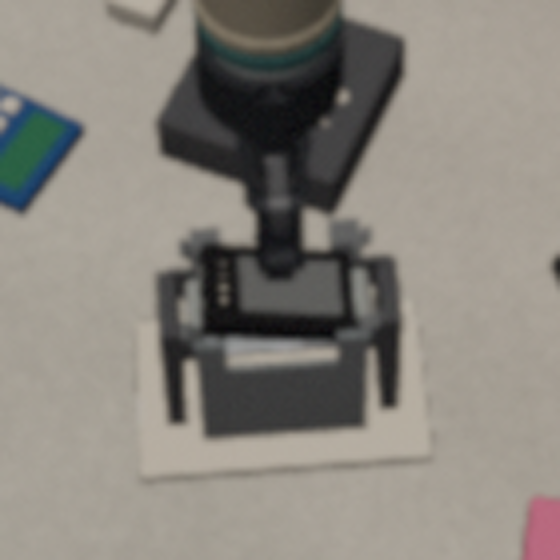

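```bash
cat >> h.py <<'E'
def wdepth(im,u,v,k=2):
    o,d=wray(im,u,v);K=im["R"][2]@d; Z=np.median(im["range_z"][v-k:v+k+1,u-k:u+k+1]); return o+d*Z/K
E
python3 - <<'E'
from h import *
a=manip.get_image("wrist")
s,M=tool();p=s["position"];print(p)
for u,v in[(302,190),(350,190),(302,270),(350,270),(326,230),(325,130),(450,250)]: print(u,v,wdepth(a,u,v).round(4))
c=np.array([wplane(a,u,v,.135)[:2] for u,v in[(282,167),(373,167),(370,308),(283,308)]]);e=np.roll(c,-1,0)-c
print(c.mean(0).round(4),np.linalg.norm(e,axis=1).round(4),np.degrees(np.arctan2(e[:,1],e[:,0])).round(2))
c=np.array([wplane(a,u,v,.120)[:2] for u,v in[(288,125),(363,125),(357,329),(293,329)]]);e=np.roll(c,-1,0)-c
print(c.mean(0).round(4),np.linalg.norm(e,axis=1).round(4),np.degrees(np.arctan2(e[:,1],e[:,0])).round(2))
E
```

```text
[0.56081626 0.26957072 0.22068061]
302 190 [0.5316 0.2479 0.1245]
350 190 [0.5249 0.2761 0.1246]
302 270 [0.5774 0.2587 0.1359]
350 270 [0.5706 0.2871 0.136 ]
326 230 [0.5511 0.2675 0.1302]
325 130 [0.4933 0.2531 0.119 ]
450 250 [ 5.764e-01  4.037e-01 -5.000e-04]
[0.5566 0.2694] [0.0519 0.0887 0.0554 0.0887] [ 103.38   14.15  -76.69 -168.12]
[0.5568 0.2683] [0.0452 0.1372 0.0448 0.1372] [ 103.35   13.11  -76.65 -166.72]
```

Run:
```python
from h import *
a=save("wrist","w12.png",(240,90,410,340),3)
save("side","s12.png",(245,285,345,355),7)
s,M=tool();p=s["position"];print(p,s["clock"])
def loc(u,v,z): d=wplane(a,u,v,z)-p; return (d@M[:,2]*1000).round(1),(d@M[:,0]*1000).round(1)
print("far edge",loc(327,167,.1205),"near edge",loc(327,308,.1405),"house far",loc(325,125,.12),"near",loc(325,318,.12),loc(325,329,.12))
P=np.array([wdepth(a,u,v) for u in range(306,350,6) for v in range(185,275,6)])
A=np.c_[P[:,:2],np.ones(len(P))];co=np.linalg.lstsq(A,P[:,2],rcond=None)[0]
for sgn in(-45,45):
    x=np.array([.5585,.2690])+sgn/1000*np.array([.9736,.228]); print(sgn,co[:2]@x+co[2])
t=np.array([-.228,.9736]);print("roll slope",co[:2]@t,"pitch",co[:2]@np.array([.9736,.228]))
```

```text
[0.56075052 0.26955901 0.22048473] 12.45
far edge (np.float64(47.2), np.float64(0.7)) near edge (np.float64(-36.6), np.float64(0.8)) house far (np.float64(72.7), np.float64(-0.6)) near (np.float64(-54.8), np.float64(-0.4)) (np.float64(-63.6), np.float64(-0.4))
-45 0.12122513417976276
45 0.1430764041944346
roll slope 0.005097123032264988 pitch 0.2427918890519095
```

View pics/w12.png

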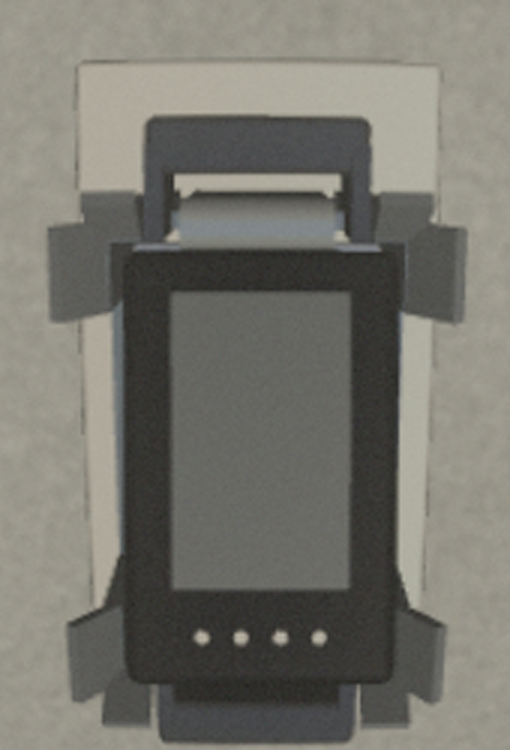

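View pics/s12.png

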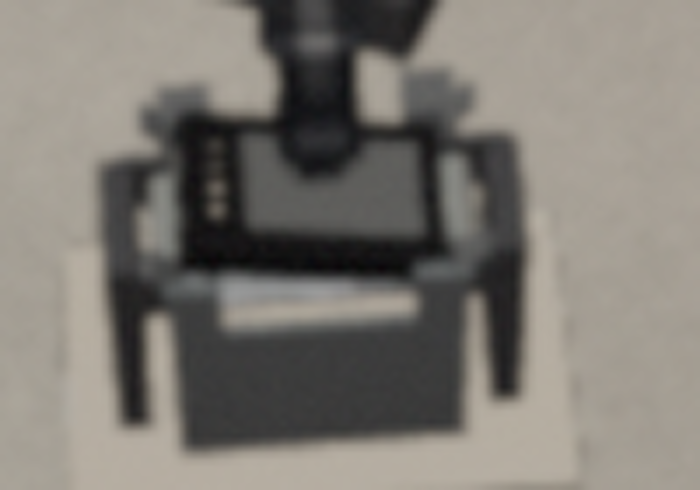

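The bank is tilted about 13°: its -x end has slipped under the roller and its +x end is up on the other roller. Pressing from above should level it, so I'll close the fingers and press in small steps.

Emit:
{"op": "arm_command", "data": {
  "commands": [
    [0,[0.2,0.05,0],0],
    [0,[0,0,0],0],
    [0,[0,0,0],0],
    [0,[0,0,-2],0],
    [0,[0,0,-3],0],
    [0,[0,0,0],0],
    [0,[0,0,-1],0],
    [0,[0,0,-1],0]
  ],
  "grip_force": 40
}}

```text
clock: 13.25
position: [0.5646, 0.2708, 0.1533]
ee_rot: [-0.438, 0.44, 0.555, -0.553]
contact_force: [0.3, 1.4, -0.4]
width: -0.0003
```

Emit:
{"op": "arm_command", "data": {
  "commands": [
    [0,[0,0,-0.5],0],
    [0,[0,0,-0.5],0]
  ]
}}

```text
clock: 13.45
position: [0.5645, 0.2707, 0.1448]
ee_rot: [-0.438, 0.44, 0.555, -0.553]
contact_force: [-5.1, -1.6, 18.9]
width: 0.0001
```

Emit:
{"op": "arm_command", "data": {
  "commands": [
    [0,[0,0,-0.5],0],
    [0,[0,0,-0.5],0]
  ]
}}

```text
clock: 13.65
position: [0.5633, 0.2705, 0.1354]
ee_rot: [-0.439, 0.439, 0.555, -0.554]
contact_force: [-0.9, 0.3, 0.3]
width: -0.0002
```

Run:
```python
from h import *
a=save("wrist","w13.png"); b=save("side","s13.png",(220,240,360,380),4)
s,M=tool();p=s["position"];print(s["clock"],p,s["width"],s["contact_force"],s["moment"])
```

```text
13.75 [0.56334781 0.27040086 0.13290236] 0.00027427104210017066 [-0.0257005   0.05141147 -0.12189344] [ 0.0097138  -0.01709601  0.03373674]
```

View pics/w13.png

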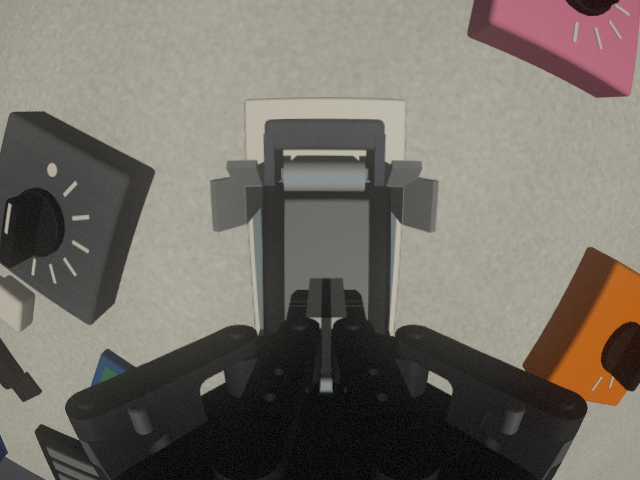

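View pics/s13.png

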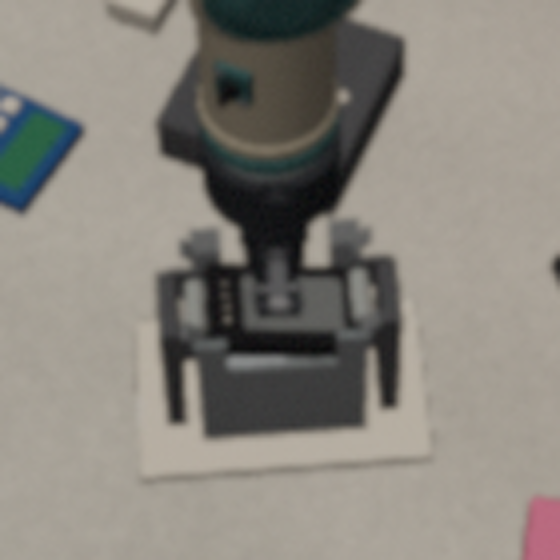

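Emit:
{"op": "arm_command", "data": {
  "commands": [
    [0,[0,0,-0.5],0],
    [0,[0,0,-0.5],0],
    [0,[0,0,0],0]
  ]
}}

```text
clock: 14.05
position: [0.564, 0.2705, 0.1218]
ee_rot: [-0.439, 0.439, 0.554, -0.554]
contact_force: [1.2, 0.1, 1.4]
width: -0.0001
```

Emit:
{"op": "arm_command", "data": {
  "commands": [
    [0,[0,0,-0.5],0],
    [0,[0,0,-0.2],0],
    [0,[0,0,0],0]
  ]
}}

```text
clock: 14.35
position: [0.5641, 0.2705, 0.1153]
ee_rot: [-0.439, 0.439, 0.555, -0.554]
contact_force: [0.6, 1.0, 2.9]
width: 0.0002
```

Emit:
{"op": "arm_command", "data": {
  "commands": [
    [0,[0,0,3],0],
    [0,[0,0,4],0],
    [0,[0,0,3],0],
    [0,[0,0,0],0]
  ]
}}

```text
clock: 14.75
position: [0.5657, 0.2712, 0.2199]
ee_rot: [-0.437, 0.44, 0.557, -0.552]
contact_force: [0.6, -0.0, 0.9]
width: 0.0001
```

```bash
cat >> h.py <<'E'
def plane(a,us,vs,c=(.5605,.2693),yaw=13.2):
    P=np.array([wdepth(a,u,v,1) for u in us for v in vs]);A=np.c_[P[:,:2],np.ones(len(P))];co=np.linalg.lstsq(A,P[:,2],rcond=None)[0]
    r=P[:,2]-A@co; t=np.radians(yaw);ex=np.array([np.cos(t),np.sin(t)]);ey=np.array([-ex[1],ex[0]])
    print("z at centre %.4f  -x end %.4f +x end %.4f  slope y %.3f rms %.4f"%(co[:2]@c+co[2],co[:2]@(c-.045*ex)+co[2],co[:2]@(c+.045*ex)+co[2],co[:2]@ey,r.std()))
E
python3 - <<'E'
from h import *
a=save("wrist","w14.png"); b=save("side","s14.png",(220,240,360,380),4)
s,M=tool();p=s["position"];print(s["clock"],p,s["width"],s["contact_force"],s["moment"])
plane(a,range(306,346,6),range(195,265,6))
E
```

```text
14.85 [0.56321808 0.27029919 0.21539467] -0.00019177056061378382 [-0.48456539  0.56622836 -0.45262991] [-0.00136494 -0.02263059  0.00558594]
z at centre 0.1064  -x end 0.1063 +x end 0.1065  slope y 0.001 rms 0.0003
```

View pics/w14.png

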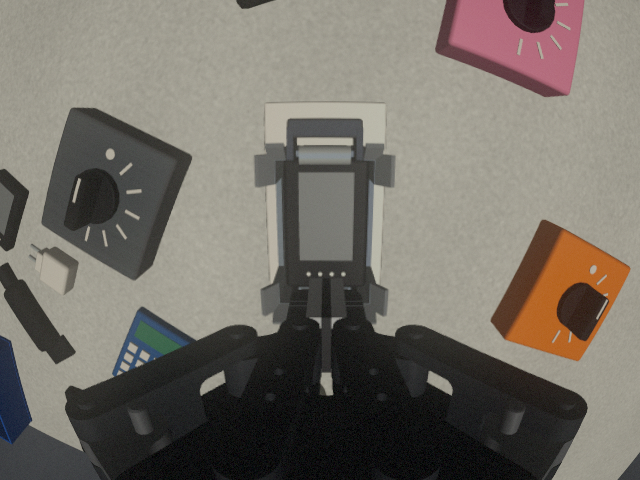

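View pics/s14.png

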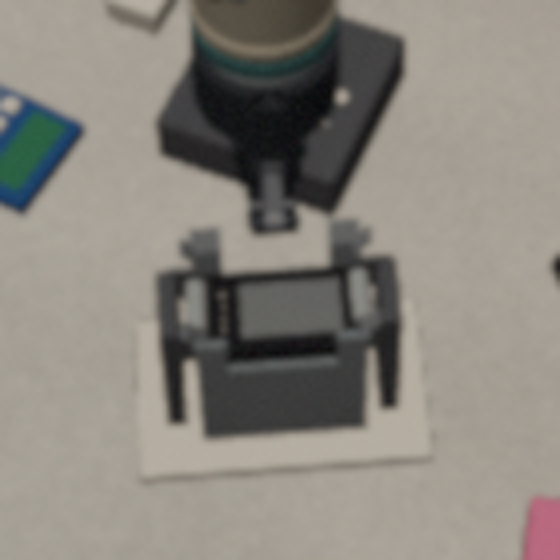

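Emit:
{"op": "arm_command", "data": {
  "commands": [
    [8.5,[-0.7,-4.4,0],0.005],
    [8.5,[-0.7,-4.8,0],0.005],
    [8.5,[-0.7,-4.8,0],0.005],
    [8.5,[-0.7,-4.8,0],0.005],
    [8.5,[-0.7,-4.8,0],0.005],
    [8.5,[-0.7,-4.8,0],0.005],
    [8.5,[-0.7,-4.8,0],0.005],
    [8.5,[-0.7,-4.8,0],0.005],
    [8.5,[-0.7,-4.8,0],0.005],
    [8.5,[-0.7,-4.8,0],0.005],
    [8.5,[-0.7,-4.8,0],0.005],
    [8.5,[-0.8,-4.8,-1],0.005]
  ]
}}

```text
clock: 16.05
position: [0.4777, -0.3032, 0.2043]
ee_rot: [-0.423, 0.422, 0.567, -0.567]
contact_force: [1.6, 0.3, -0.0]
width: 0.085
```

Emit:
{"op": "arm_command", "data": {
  "commands": [
    [8.5,[0,0,0],0],
    [8.5,[0,0,0],0]
  ]
}}

```text
clock: 16.25
position: [0.477, -0.3017, 0.2029]
ee_rot: [-0.425, 0.421, 0.567, -0.566]
contact_force: [-0.4, 0.8, 0.5]
width: 0.0852
```

Run:
```python
from h import *
a=save("wrist","w15.png")
s,M=tool();p=s["position"];print(s["clock"],p,np.degrees(np.arctan2(M[1,0],M[0,0])),s["width"],s["contact_force"],s["qpos"][5])
bank(a,(.4735,-.310))
```

```text
16.3 [ 0.47752263 -0.30070287  0.20350421] 106.62282325159856 0.08484454950863862 [ 0.31628101  0.06474274 -0.72327683] -2.5469223173609112
bank [ 472.9 -311.3   90.3   56.3   17. ] bbox (281, 153, 68, 104)
```

View pics/w15.png

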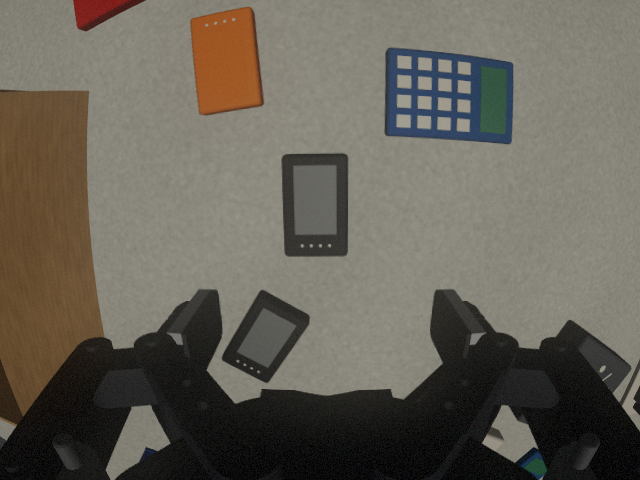

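Emit:
{"op": "arm_command", "data": {
  "commands": [
    [8.5,[-0.5,-1.0,-4],0.007],
    [8.5,[0,0,-4],0],
    [8.5,[0,0,-4],0],
    [8.5,[0,0,-3.5],0],
    [7,[0,0,-2.2],0],
    [6.4,[0,0,0],0],
    [6.4,[0,0,0],0]
  ]
}}

```text
clock: 17.0
position: [0.474, -0.3103, 0.0286]
ee_rot: [-0.42, 0.419, 0.569, -0.569]
contact_force: [-0.0, -0.5, 1.0]
width: 0.0641
```

Run:
```python
from h import *
a=save("wrist","w16.png")
s,M=tool();p=s["position"];print(s["clock"],p,np.degrees(np.arctan2(M[1,0],M[0,0])),s["width"],s["contact_force"],s["qpos"][5])
```

```text
17.05 [ 0.47456264 -0.31107063  0.02950065] 107.16896374735504 0.06384571539368869 [ 1.33118569 -0.3575167   1.07358283] -2.5736084085686106
```

View pics/w16.png

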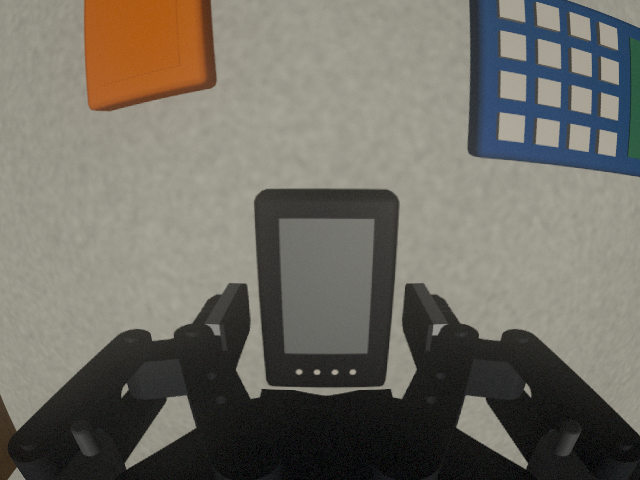

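Emit:
{"op": "arm_command", "data": {
  "commands": [
    [6.4,[-0.22,-0.07,-0.5],0],
    [6.4,[0,0,0],0],
    [5,[0,0,0],0],
    [5,[0,0,0],0],
    [5,[0,0,0],0],
    [5,[0,0,0],0]
  ],
  "grip_force": 80
}}

```text
clock: 17.65
position: [0.4716, -0.3125, 0.0249]
ee_rot: [-0.42, 0.421, 0.569, -0.569]
contact_force: [-1.8, 1.5, 6.7]
width: 0.053
```

Emit:
{"op": "arm_command", "data": {
  "commands": [
    [5,[0,0,1],0],
    [5,[0,0,3],0],
    [5,[0,0,4],0],
    [5,[0,0,4.5],0],
    [5,[0,1,4],0],
    [5,[0,3,3],-0.01],
    [5,[0.5,4.7,1],-0.01],
    [5,[0.8,4.8,0],-0.01],
    [5,[0.8,4.8,0],-0.01],
    [5,[0.8,4.8,0],-0.01],
    [5,[0.8,4.8,0],-0.006],
    [5,[0.8,4.8,0],-0.006]
  ]
}}

```text
clock: 18.85
position: [0.5162, 0.0165, 0.2293]
ee_rot: [-0.437, 0.438, 0.556, -0.555]
contact_force: [0.8, 0.4, -1.7]
width: 0.053
```

Run:
```python
from h import *
a=save("wrist","w17.png")
s,M=tool();p=s["position"];print(s["clock"],p,np.degrees(np.arctan2(M[1,0],M[0,0])),s["width"],s["contact_force"],s["qpos"][5])
```

```text
18.9 [0.51702236 0.02465167 0.22936494] 103.72934958049932 0.05323686745764197 [ 0.63850781  4.38153023 -2.01569337] -1.9063472243744457
```

View pics/w17.png

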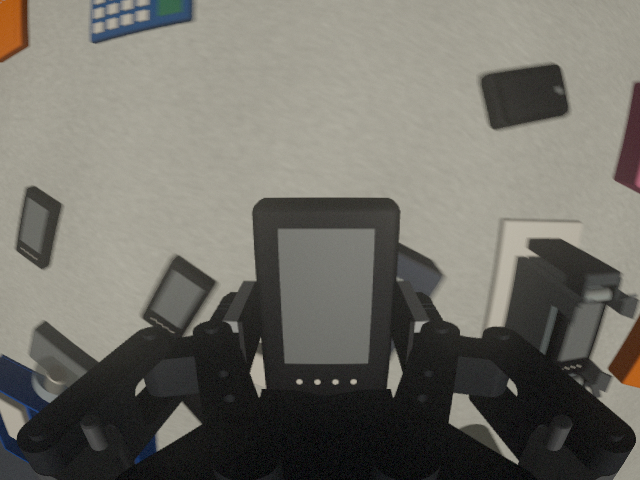

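Emit:
{"op": "arm_command", "data": {
  "commands": [
    [5,[0.9,4.8,0],-0.005],
    [5,[0.9,4.8,0],-0.005],
    [5,[0.9,4.8,0],0],
    [5,[0.9,4.8,0],0],
    [5,[0.9,4.8,0],0],
    [5,[0,0,-2],0],
    [5,[0,0,0],0],
    [5,[0,0,0],0]
  ]
}}

```text
clock: 19.7
position: [0.5609, 0.2539, 0.2084]
ee_rot: [0.441, -0.44, -0.553, 0.554]
contact_force: [0.7, 0.3, -1.6]
width: 0.0531
```

```bash
cat >> h.py <<'E'
def align(name):
    a=save("wrist",name+".png",(240,90,410,330),3.2)
    s,M=tool();p=s["position"];print(s["clock"],p,np.degrees(np.arctan2(M[1,0],M[0,0])),s["width"],s["contact_force"])
    return a,s,M
E
python3 - <<'E'
from h import *
align("w18")
E
```

```text
19.75 [0.5613963  0.25368968 0.20907473] 102.90901052413349 0.05286397224420973 [-0.18343261  0.00451548 -0.40562376]
```

View pics/w18.png

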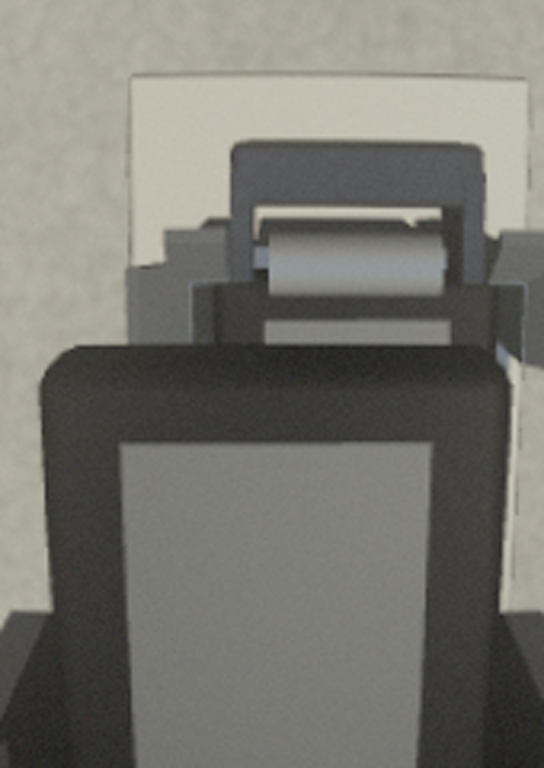

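Run:
```python
from h import *
a=manip.get_image("wrist")
s,M=tool();p=s["position"]
def px(u,v): return 240+u/3.2,90+v/3.2
def L(X): d=X-p; return (d@M[:,2]*1000).round(1),(d@M[:,0]*1000).round(1),X[2].round(4)
for n,(u,v) in dict(held1=(276,400),held2=(276,600),housing=(360,175),bank1=(360,333),foot=(300,105)).items():
    U,V=px(u,v); print(n,L(wdepth(a,int(U),int(V),1)))
zt=wdepth(a,*map(int,px(276,420)),1)[2]
print("held far edge",L(wplane(a,*px(276,348),zt)),L(wplane(a,*px(44,420),zt)),L(wplane(a,*px(508,420),zt)))
print("housing",L(wplane(a,*px(232,150),.12)),L(wplane(a,*px(484,152),.12)))
print("housing edge centre",L(wplane(a,*px(358,141),.12)))
print("roller inner",L(wplane(a,*px(358,294),.112)))
print("foot far",L(wplane(a,*px(130,76),.008)),L(wplane(a,*px(528,80),.008)))
```

```text
held1 (np.float64(39.0), np.float64(0.1), np.float64(0.2022))
held2 (np.float64(14.5), np.float64(0.2), np.float64(0.2017))
housing (np.float64(62.1), np.float64(15.1), np.float64(0.119))
bank1 (np.float64(30.8), np.float64(16.4), np.float64(0.1066))
foot (np.float64(77.8), np.float64(6.3), np.float64(0.0091))
held far edge (np.float64(44.8), np.float64(0.2), np.float64(0.2014)) (np.float64(36.4), np.float64(-26.7), np.float64(0.2014)) (np.float64(36.5), np.float64(27.2), np.float64(0.2014))
housing (np.float64(66.1), np.float64(-7.5), np.float64(0.12)) (np.float64(66.4), np.float64(37.7), np.float64(0.12))
housing edge centre (np.float64(67.9), np.float64(14.9), np.float64(0.12))
roller inner (np.float64(39.1), np.float64(15.8), np.float64(0.112))
foot far (np.float64(85.5), np.float64(-39.1), np.float64(0.008)) (np.float64(85.7), np.float64(69.4), np.float64(0.008))
```

Emit:
{"op": "arm_command", "data": {
  "commands": [
    [5,[0.03,1.5,-1],0.005],
    [5,[0,0,-2.4],0],
    [5,[0,0,0],0],
    [5,[0,0,0],0]
  ]
}}

```text
clock: 20.2
position: [0.5615, 0.2697, 0.1742]
ee_rot: [0.439, -0.439, -0.554, 0.555]
contact_force: [0.6, 0.7, -1.3]
width: 0.0535
```

Run:
```python
from h import *
align("w19")
```

```text
20.25 [0.56209962 0.26983936 0.17504237] 103.23070538257004 0.05325457882878028 [ 0.79538345 -0.42702163 -0.89937908]
```

View pics/w19.png

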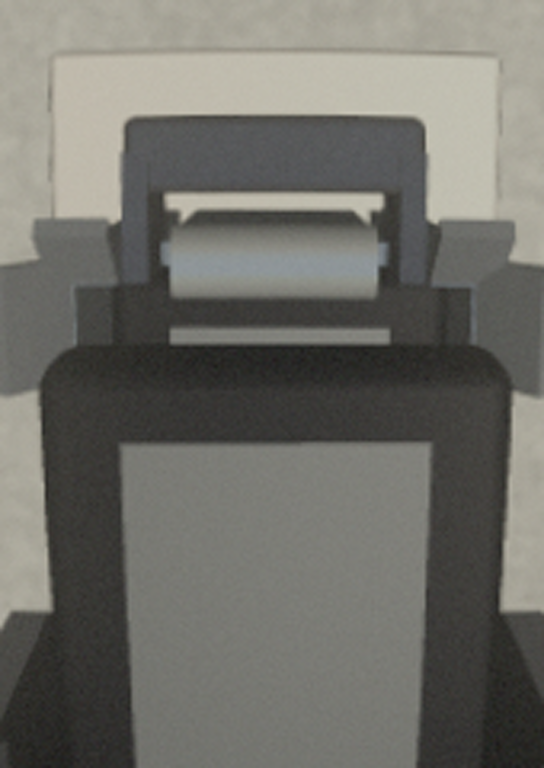

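```bash
cat >> h.py <<'E'
def meas(a,s,M,held,house,roller,foot,offs=.0252,col=275):
    p=s["position"]
    def L(v,z): d=wplane(a,240+col/3.2,90+v/3.2,z)-p; t=d@M[:,2]*1000; return 68+(t-68)*1.015
    print("held ctr %.1f"%(L(held,p[2]-offs+.018)-45),"charger ctr: house %.1f roller %.1f foot %.1f"%(L(house,.12)-72,L(roller,.112)-42.5,L(foot,.008)-90))
E
python3 - <<'E'
from h import *
a=manip.get_image("wrist");s,M=tool();meas(a,s,M,347,116,298,51)
E
```

```text
held ctr -0.2 charger ctr: house -0.3 roller 0.0 foot -0.2
```

Aligned within about 0.3 mm. I'll lower slowly.

Emit:
{"op": "arm_command", "data": {
  "commands": [
    [5,[0,0,-0.6],0],
    [5,[0,0,-0.6],0],
    [5,[0,0,-0.6],0],
    [5,[0,0,-0.5],0]
  ]
}}

```text
clock: 20.7
position: [0.5613, 0.2695, 0.1508]
ee_rot: [0.439, -0.439, -0.554, 0.555]
contact_force: [-2.8, -1.0, 4.9]
width: 0.0533
```

Emit:
{"op": "arm_command", "data": {
  "commands": [
    [5,[0,0,-0.4],0],
    [5,[0,0,-0.4],0],
    [5,[0,0,-0.2],0],
    [5,[0,0,0],0]
  ]
}}

```text
clock: 21.1
position: [0.5591, 0.2692, 0.1431]
ee_rot: [0.44, -0.438, -0.553, 0.556]
contact_force: [-9.2, -3.1, 11.2]
width: 0.0533
```

Run:
```python
from h import *
a,s,M=align("w20"); plane(a,range(306,346,6),range(215,350,8))
```

```text
21.15 [0.55913789 0.26923113 0.14314026] 103.26893913700661 0.05320414451721044 [-9.08569886 -1.6753745  12.00303061]
z at centre 0.1363  -x end 0.1292 +x end 0.1433  slope y 0.004 rms 0.0003
```

View pics/w20.png

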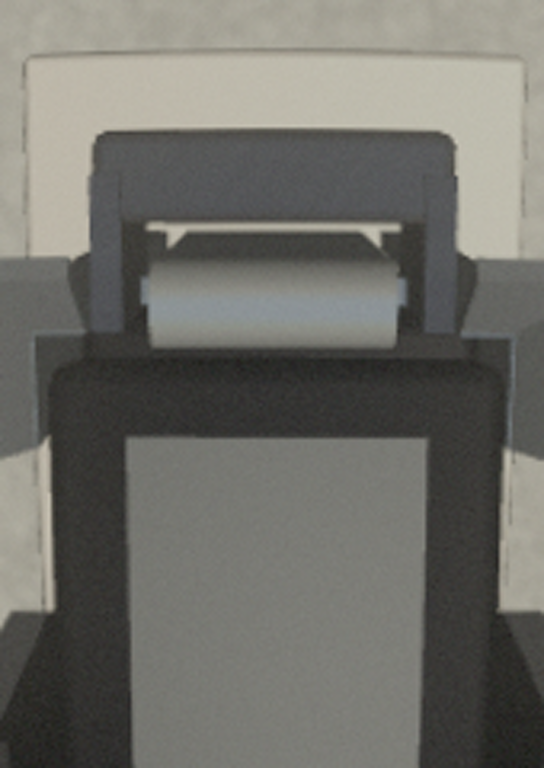

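Emit:
{"op": "arm_command", "data": {
  "commands": [
    [5,[0,0,0.6],0],
    [5,[0,0,0.6],0],
    [5,[-0.39,-0.09,0],0],
    [5,[0,0,0],0]
  ]
}}

```text
clock: 21.55
position: [0.5574, 0.2687, 0.1532]
ee_rot: [0.439, -0.439, -0.554, 0.554]
contact_force: [-0.2, -0.7, -2.2]
width: 0.053
```

Emit:
{"op": "arm_command", "data": {
  "commands": [
    [5,[0,0,-0.4],0],
    [5,[0,0,-0.4],0],
    [5,[0,0,-0.4],0],
    [5,[0,0,0],0]
  ]
}}

```text
clock: 21.95
position: [0.5584, 0.2689, 0.1407]
ee_rot: [-0.439, 0.439, 0.555, -0.554]
contact_force: [1.8, 1.2, -1.5]
width: 0.0531
```

Run:
```python
from h import *
a,s,M=align("w21"); plane(a,range(306,346,6),range(215,350,8)); print(s["moment"])
```

```text
22.0 [0.55834249 0.26888669 0.14098076] 103.24620840666962 0.053519676360537956 [ 1.78595286  0.61698323 -1.87031892]
z at centre 0.1338  -x end 0.1296 +x end 0.1381  slope y -0.006 rms 0.0002
[ 0.0711613  -0.34301412  0.00346442]
```

View pics/w21.png

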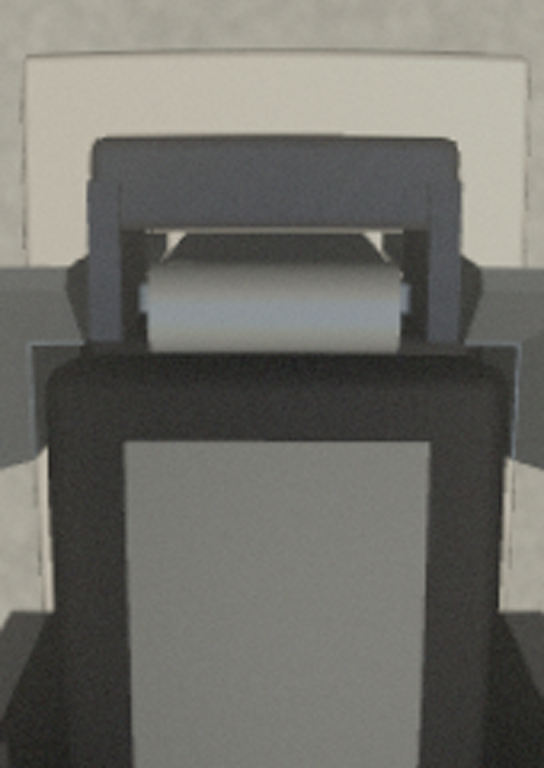

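Emit:
{"op": "arm_command", "data": {
  "commands": [
    [5,[0.1,0,-0.3],0],
    [5,[0,0,0],0],
    [6,[0,0,0],0],
    [8,[0,0,0],0],
    [8,[0,0,0],0],
    [8,[0,0,3],0],
    [8,[0,0,4],0],
    [8,[0,0,1.2],0],
    [8,[0,0,0],0]
  ]
}}

```text
clock: 22.9
position: [0.56, 0.2693, 0.223]
ee_rot: [-0.438, 0.44, 0.556, -0.553]
contact_force: [-0.7, 0.2, -1.1]
width: 0.08
```

Run:
```python
from h import *
a,s,M=align("w22"); plane(a,range(306,346,6),range(195,275,8)); print(s["moment"])
```

```text
22.95 [0.55892517 0.26881081 0.22090371] 103.24614200594172 0.08038637150565793 [-0.20837284  0.54615975 -0.33255973]
z at centre 0.1309  -x end 0.1254 +x end 0.1364  slope y -0.006 rms 0.0003
[ 0.02332866  0.00392311 -0.03874413]
```

View pics/w22.png

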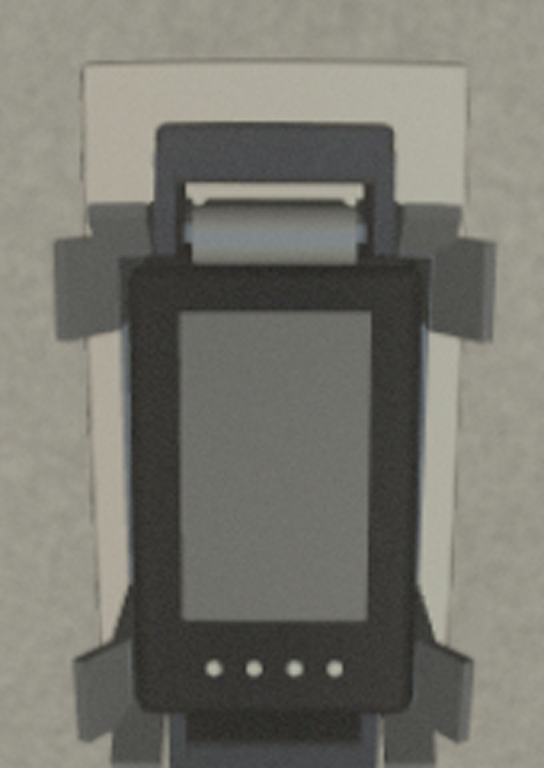

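Emit:
{"op": "arm_command", "data": {
  "commands": [
    [0,[0.5,0.12,0],0],
    [0,[0,0,0],0],
    [0,[0,0,0],0],
    [0,[0,0,-3],0],
    [0,[0,0,-3],0],
    [0,[0,0,-0.5],0],
    [0,[0,0,-0.5],0],
    [0,[0,0,-0.5],0],
    [0,[0,0,-0.5],0]
  ],
  "grip_force": 40
}}

```text
clock: 23.85
position: [0.5631, 0.2699, 0.1442]
ee_rot: [0.439, -0.439, -0.554, 0.554]
contact_force: [-9.6, -3.0, 21.7]
width: 0.0001
```

Emit:
{"op": "arm_command", "data": {
  "commands": [
    [0,[0,0,-0.5],0],
    [0,[0,0,-0.5],0],
    [0,[0,0,0],0]
  ]
}}

```text
clock: 24.15
position: [0.5634, 0.2701, 0.1327]
ee_rot: [-0.439, 0.439, 0.555, -0.554]
contact_force: [-0.6, 1.0, 0.3]
width: 0.0
```

Emit:
{"op": "arm_command", "data": {
  "commands": [
    [0,[0,0,-0.5],0],
    [0,[0,0,-0.5],0],
    [0,[0,0,0],0]
  ]
}}

```text
clock: 24.45
position: [0.5651, 0.2704, 0.1205]
ee_rot: [-0.439, 0.439, 0.555, -0.554]
contact_force: [2.1, 1.5, 3.2]
width: -0.0001
```

Emit:
{"op": "arm_command", "data": {
  "commands": [
    [0,[0,0,-0.5],0],
    [0,[0,0,-0.3],0],
    [0,[0,0,0],0]
  ]
}}

```text
clock: 24.75
position: [0.5649, 0.2703, 0.1125]
ee_rot: [-0.439, 0.439, 0.555, -0.554]
contact_force: [3.8, 0.5, 3.4]
width: 0.0001
```

Emit:
{"op": "arm_command", "data": {
  "commands": [
    [0,[0,0,3],0],
    [0,[0,0,4],0],
    [0,[0,0,3],0],
    [0,[0,0,0],0]
  ]
}}

```text
clock: 25.15
position: [0.5655, 0.2706, 0.2166]
ee_rot: [-0.438, 0.44, 0.556, -0.552]
contact_force: [-0.4, -0.1, 0.9]
width: -0.0
```

Run:
```python
from h import *
a,s,M=align("w23"); plane(a,range(306,346,6),range(195,265,8)); b=save("top","t23.png",(280,180,450,330),4)
```

```text
25.2 [0.56418148 0.27010568 0.21406099] 103.24616630170637 -4.8140803695049656e-05 [ 0.09465545 -0.05231123 -0.67713843]
z at centre 0.1062  -x end 0.1060 +x end 0.1063  slope y 0.001 rms 0.0002
```

View pics/w23.png

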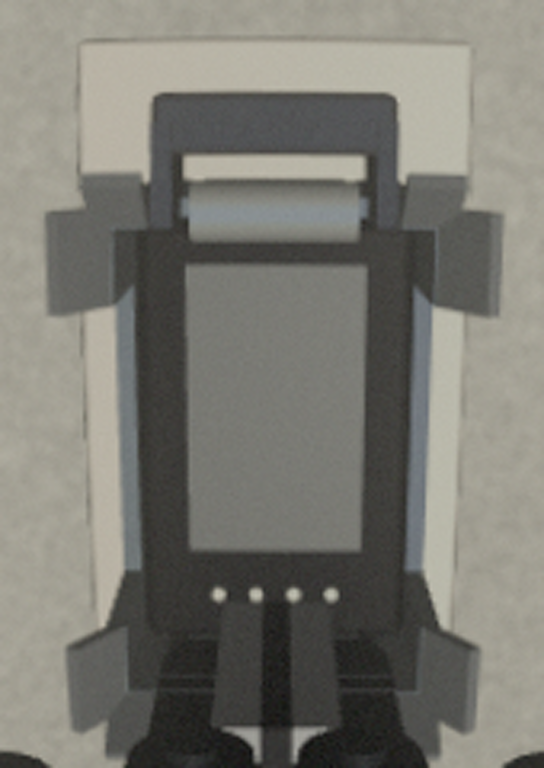

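View pics/t23.png

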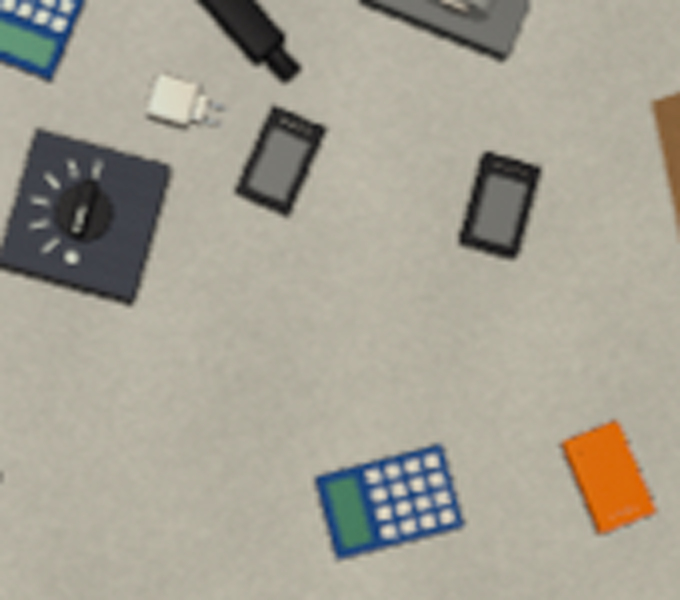

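Emit:
{"op": "arm_command", "data": {
  "commands": [
    [8.5,[0.4,-4.5,0],-0.04],
    [8.5,[0.4,-4.8,0],-0.04],
    [8.5,[0.4,-4.8,0],-0.04],
    [8.5,[0.4,-4.8,0],-0.04],
    [8.5,[0.4,-4.8,0],-0.04],
    [8.5,[0.4,-4.8,0],-0.04],
    [8.5,[0.4,-4.8,0],-0.04],
    [8.5,[0.4,-4.8,0],-0.04],
    [8.5,[0.4,-4.8,0],-0.04],
    [8.5,[0.4,-4.8,0],-0.04],
    [8.5,[0.4,-4.8,0],-0.04],
    [8.5,[0.4,-4.8,0],-0.04]
  ]
}}

```text
clock: 26.45
position: [0.6103, -0.3042, 0.2096]
ee_rot: [0.561, -0.557, -0.433, 0.434]
contact_force: [0.7, 1.0, -0.2]
width: 0.0847
```

Emit:
{"op": "arm_command", "data": {
  "commands": [
    [8.5,[0.6,-2,0],0],
    [8.5,[0,0,-1],0],
    [8.5,[0,0,0],0]
  ]
}}

```text
clock: 26.75
position: [0.6157, -0.3217, 0.1981]
ee_rot: [0.561, -0.555, -0.433, 0.435]
contact_force: [-0.9, 1.0, -0.5]
width: 0.0848
```

Run:
```python
from h import *
a=save("wrist","w24.png")
s,M=tool();p=s["position"];print(s["clock"],p,np.degrees(np.arctan2(M[1,0],M[0,0])),s["width"],s["contact_force"],s["qpos"][5])
bank(a,(.618,-.323))
```

```text
26.8 [ 0.6162151  -0.32112512  0.199312  ] 75.75873549279324 0.08493016096518159 [ 0.01696416 -0.23324666 -0.092823  ] -1.9032680662249022
bank [ 617.5 -322.9   91.3   56.3  164.6] bbox (291, 164, 68, 106)
```

View pics/w24.png

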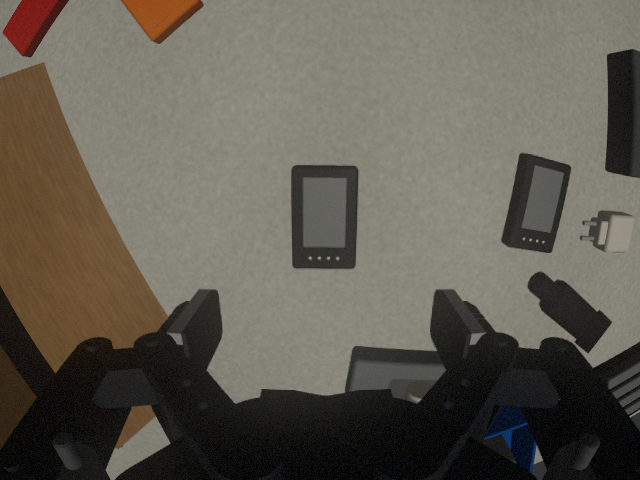

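Emit:
{"op": "arm_command", "data": {
  "commands": [
    [8.5,[0,-0.16,-4],-0.02],
    [8.5,[0,0,-4],0],
    [8.5,[0,0,-4],0],
    [8.5,[0,0,-3.5],0],
    [7,[0,0,-1.9],0],
    [6.4,[0,0,0],0],
    [6.4,[0,0,0],0]
  ]
}}

```text
clock: 27.5
position: [0.618, -0.3232, 0.0288]
ee_rot: [0.562, -0.562, -0.429, 0.429]
contact_force: [0.3, -0.1, 0.7]
width: 0.064
```

Run:
```python
from h import *
a=save("wrist","w25.png")
s,M=tool();p=s["position"];print(s["clock"],p,np.degrees(np.arctan2(M[1,0],M[0,0])),s["width"],s["contact_force"],s["qpos"][5])
```

```text
27.55 [ 0.61868681 -0.32396089  0.02987848] 74.66936890186133 0.06396751559386007 [-0.56539541 -0.21873663  0.94572446] -1.8853999523805312
```

View pics/w25.png

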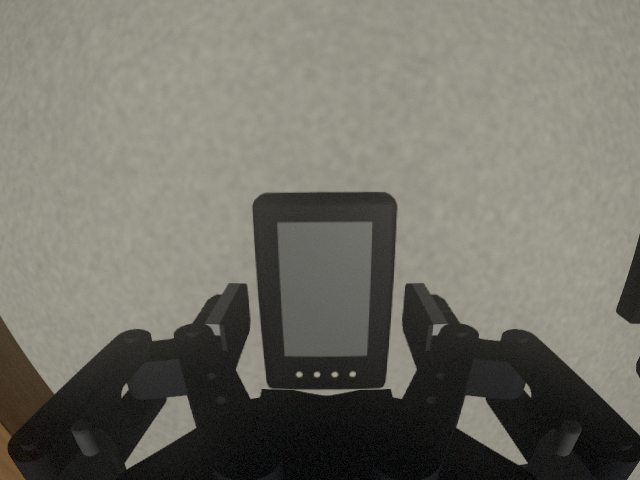

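Emit:
{"op": "arm_command", "data": {
  "commands": [
    [6.4,[-0.19,0.05,-0.5],0],
    [6.4,[0,0,0],0],
    [5,[0,0,0],0],
    [5,[0,0,0],0],
    [5,[0,0,0],0],
    [5,[0,0,0],0]
  ],
  "grip_force": 80
}}

```text
clock: 28.15
position: [0.6164, -0.3244, 0.0251]
ee_rot: [-0.562, 0.563, 0.429, -0.428]
contact_force: [-1.2, 1.6, 5.9]
width: 0.0532
```

Emit:
{"op": "arm_command", "data": {
  "commands": [
    [5,[0,0,1],0],
    [5,[0,0,3],0],
    [5,[0,0,4],0],
    [5,[0,0,4.5],0],
    [5,[0,1,4],0.04],
    [5,[0,3,3],0.04],
    [5,[-0.5,4.7,1],0.04],
    [5,[-0.5,4.8,0],0.04],
    [5,[-0.5,4.8,0],0.04],
    [5,[-0.5,4.8,0],0.04],
    [5,[-0.5,4.8,0],0.04],
    [5,[-0.5,4.8,0],0.04]
  ]
}}

```text
clock: 29.35
position: [0.5853, 0.0046, 0.2289]
ee_rot: [-0.487, 0.487, 0.513, -0.513]
contact_force: [0.7, -0.1, -1.0]
width: 0.0529
```

Run:
```python
from h import *
a=save("wrist","w26.png")
s,M=tool();p=s["position"];print(s["clock"],p,np.degrees(np.arctan2(M[1,0],M[0,0])),s["width"],s["contact_force"],s["qpos"][5])
```

```text
29.4 [0.58354128 0.01310425 0.22897266] 93.31441845983286 0.05315234775314188 [-1.8202498   4.30504381 -1.4914219 ] -1.7331124271933667
```

View pics/w26.png

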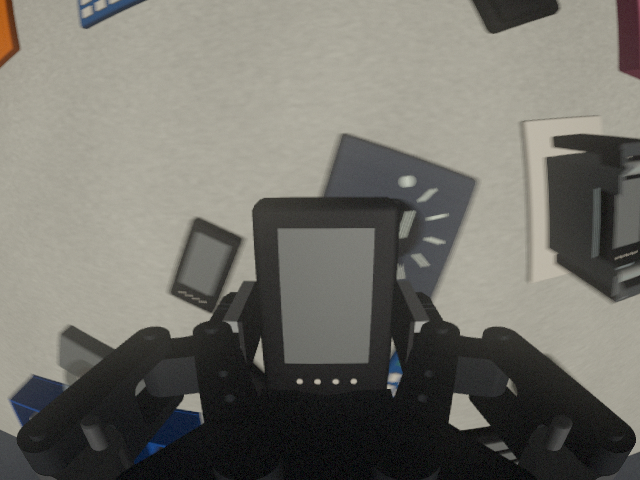

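Emit:
{"op": "arm_command", "data": {
  "commands": [
    [5,[-0.45,4.45,0],0.03],
    [5,[-0.45,4.45,0],0.03],
    [5,[-0.45,4.45,0],0.03],
    [5,[-0.45,4.45,0],0.03],
    [5,[-0.45,4.45,0],0.03],
    [5,[-0.4,4.45,0],0.024],
    [5,[0,0,-2],0],
    [5,[0,0,0],0],
    [5,[0,0,0],0]
  ]
}}

```text
clock: 30.3
position: [0.5591, 0.2692, 0.2082]
ee_rot: [0.441, -0.441, -0.552, 0.554]
contact_force: [0.6, -0.7, -0.2]
width: 0.0531
```

Run:
```python
from h import *
align("w27")
```

```text
30.35 [0.5596974  0.26903469 0.20885642] 102.84601949993558 0.052771030239509194 [ 0.44300592 -0.91734075 -0.804541  ]
```

View pics/w27.png

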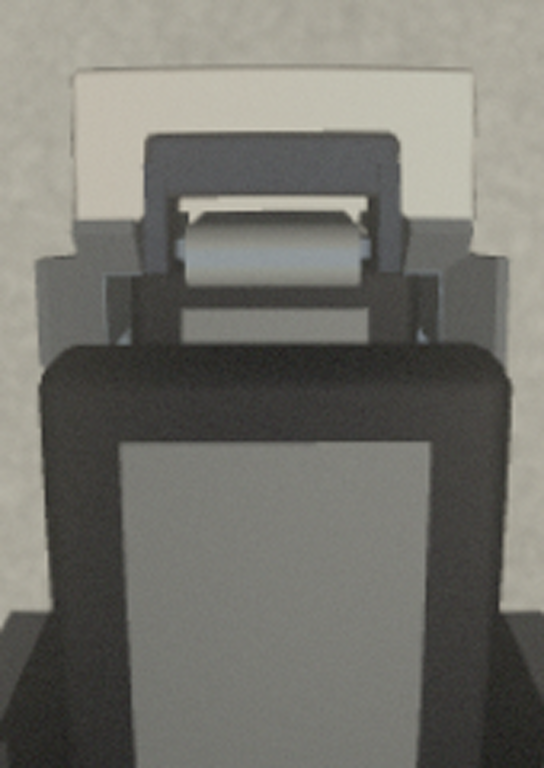

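Emit:
{"op": "arm_command", "data": {
  "commands": [
    [5,[-0.2,-0.05,-1],0.006],
    [5,[0,0,-2.4],0],
    [5,[0,0,0],0],
    [5,[0,0,-0.6],0],
    [5,[0,0,-0.6],0],
    [5,[0,0,-0.6],0],
    [5,[0,0,-0.6],0],
    [5,[0,0,0],0]
  ]
}}

```text
clock: 31.15
position: [0.5573, 0.2693, 0.1497]
ee_rot: [0.439, -0.439, -0.554, 0.555]
contact_force: [0.2, 0.1, -1.6]
width: 0.0529
```

Run:
```python
from h import *
a,s,M=align("w28"); plane(a,range(306,346,6),range(215,350,8)); print(s["moment"])
```

```text
31.2 [0.55733355 0.26938454 0.15010383] 103.25063482330204 0.05350734167566422 [ 0.2648014   0.4967367  -0.19999465]
z at centre 0.1422  -x end 0.1421 +x end 0.1422  slope y -0.002 rms 0.0003
[-0.01729964  0.03049551  0.0092895 ]
```

View pics/w28.png

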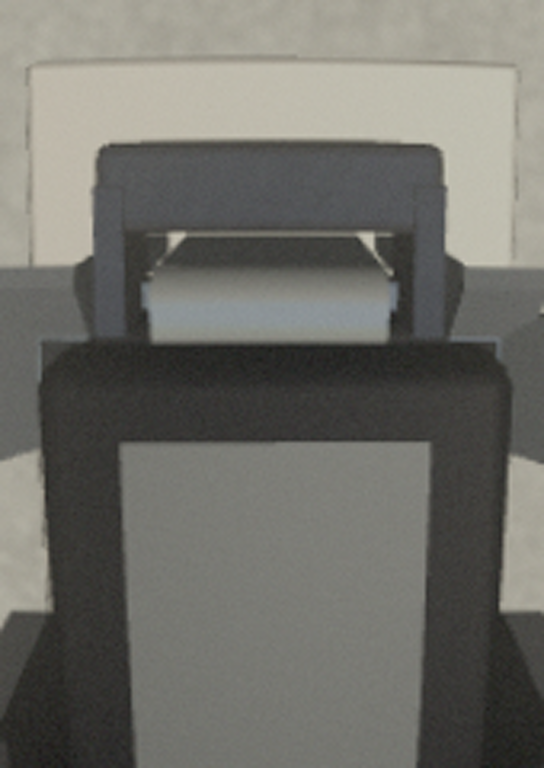

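Emit:
{"op": "arm_command", "data": {
  "commands": [
    [5,[0.02,-0.07,-0.4],0],
    [5,[0,0,-0.4],0],
    [5,[0,0,0],0]
  ]
}}

```text
clock: 31.5
position: [0.5577, 0.2687, 0.1422]
ee_rot: [-0.439, 0.439, 0.554, -0.554]
contact_force: [0.2, -0.5, -1.0]
width: 0.0531
```

Run:
```python
from h import *
a,s,M=align("w29"); plane(a,range(306,346,6),range(215,350,8)); print(s["moment"])
```

```text
31.55 [0.55769795 0.26870261 0.14241832] 103.24919991756188 0.05313240948041794 [ 0.09132983  0.69951301 -0.02729792]
z at centre 0.1346  -x end 0.1348 +x end 0.1344  slope y 0.003 rms 0.0003
[ 0.00494062 -0.03344791 -0.01884752]
```

Emit:
{"op": "arm_command", "data": {
  "commands": [
    [5,[0,0,-0.1],0],
    [6,[0,0,0],0],
    [8,[0,0,0],0],
    [8,[0,0,0],0],
    [8,[0,0,3],0],
    [8,[0,0,4],0],
    [8,[0,0,1],0],
    [8,[0,0,0],0],
    [8,[0,0,0],0]
  ]
}}

```text
clock: 32.45
position: [0.5569, 0.2685, 0.2206]
ee_rot: [0.439, -0.439, -0.554, 0.555]
contact_force: [-0.4, 0.2, -1.2]
width: 0.0799
```

Run:
```python
from h import *
a,s,M=align("w30"); plane(a,range(306,346,6),range(195,275,8)); print(s["moment"])
```

```text
32.5 [0.55660583 0.2683637  0.21985735] 103.24729135528527 0.07992368287016599 [0.45260543 0.44679302 1.04378854]
z at centre 0.1337  -x end 0.1351 +x end 0.1323  slope y -0.006 rms 0.0002
[-0.04691864  0.00388465 -0.00677849]
```

View pics/w30.png

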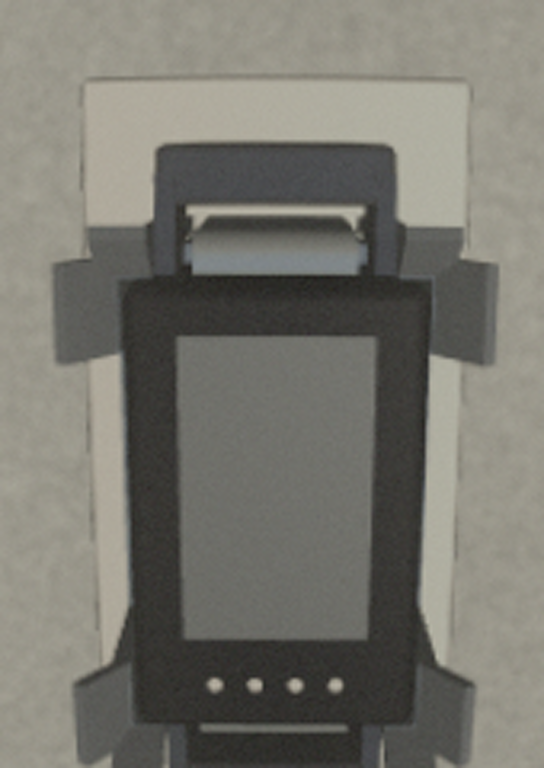

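Emit:
{"op": "arm_command", "data": {
  "commands": [
    [0,[0.15,0.05,0],0],
    [0,[0,0,0],0],
    [0,[0,0,0],0],
    [0,[0,0,-3],0],
    [0,[0,0,-3],0],
    [0,[0,0,-0.5],0],
    [0,[0,0,-0.5],0],
    [0,[0,0,-0.5],0],
    [0,[0,0,-0.5],0]
  ],
  "grip_force": 40
}}

```text
clock: 33.4
position: [0.5613, 0.2698, 0.1449]
ee_rot: [-0.438, 0.44, 0.556, -0.552]
contact_force: [-1.0, -1.3, 16.5]
width: -0.0
```

Emit:
{"op": "arm_command", "data": {
  "commands": [
    [0,[0,0,-0.5],0],
    [0,[0,0,-0.5],0],
    [0,[0,0,0],0]
  ]
}}

```text
clock: 33.7
position: [0.5605, 0.2697, 0.1326]
ee_rot: [-0.438, 0.44, 0.556, -0.553]
contact_force: [0.3, 0.2, 3.3]
width: 0.0005
```

Emit:
{"op": "arm_command", "data": {
  "commands": [
    [0,[0,0,-0.5],0],
    [0,[0,0,-0.5],0],
    [0,[0,0,0],0]
  ]
}}

```text
clock: 34.0
position: [0.56, 0.2695, 0.1215]
ee_rot: [-0.439, 0.439, 0.555, -0.554]
contact_force: [1.6, 1.0, 3.2]
width: 0.0003
```

Emit:
{"op": "arm_command", "data": {
  "commands": [
    [0,[0,0,-0.5],0],
    [0,[0,0,-0.4],0],
    [0,[0,0,0],0]
  ]
}}

```text
clock: 34.3
position: [0.56, 0.2695, 0.1126]
ee_rot: [-0.439, 0.439, 0.555, -0.554]
contact_force: [1.2, 0.4, 4.8]
width: -0.0001
```

Emit:
{"op": "arm_command", "data": {
  "commands": [
    [0,[0,0,3],0],
    [0,[0,0,4],0],
    [0,[0,0,3],0],
    [0,[0,0,0],0]
  ]
}}

```text
clock: 34.7
position: [0.5609, 0.2698, 0.2168]
ee_rot: [-0.438, 0.44, 0.557, -0.552]
contact_force: [0.3, 0.2, -0.6]
width: -0.0002
```

Run:
```python
from h import *
a,s,M=align("w31"); plane(a,range(306,346,6),range(195,265,8)); b=save("top","t31.png",(280,180,450,330),4)
```

```text
34.75 [0.5595952  0.26938523 0.21424136] 103.25152790237587 -0.00016247465262762912 [ 0.36317416 -0.22104127  0.65302707]
z at centre 0.1068  -x end 0.1067 +x end 0.1070  slope y 0.000 rms 0.0002
```

View pics/w31.png

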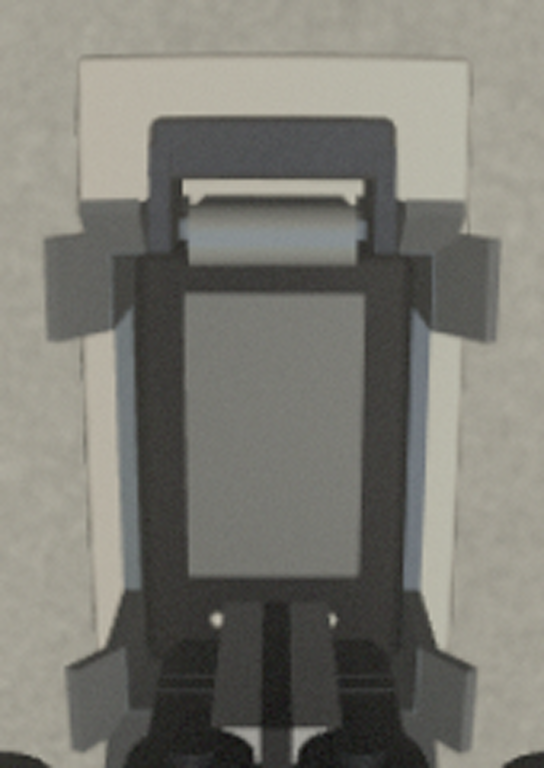

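View pics/t31.png

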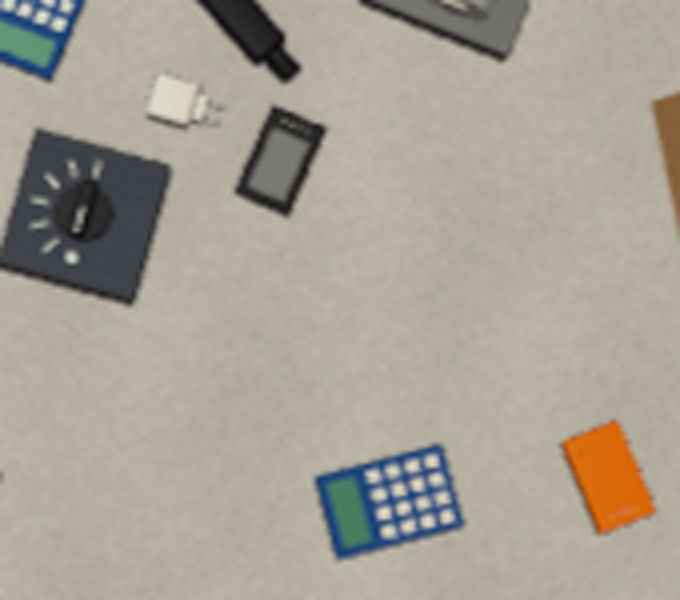

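Emit:
{"op": "arm_command", "data": {
  "commands": [
    [6.8,[1,-4,0],-0.07],
    [6.8,[1,-4.3,0],-0.07],
    [6.8,[1,-4.3,0],-0.07],
    [6.8,[1,-4.3,0],-0.07],
    [6.8,[1,-4.3,0],-0.07],
    [6.8,[1,-4.3,0],-0.07],
    [6.8,[1,-4.3,0],-0.07],
    [6.8,[1,-4.3,0],-0.07],
    [6.8,[1.2,-4.3,-1],-0.07],
    [6.8,[0,0,0],0],
    [6.8,[0,0,0],0]
  ]
}}

```text
clock: 35.9
position: [0.6496, -0.1154, 0.1995]
ee_rot: [0.591, -0.588, -0.389, 0.392]
contact_force: [0.6, 0.7, -0.1]
width: 0.0683
```

Run:
```python
from h import *
a=save("wrist","w32.png")
s,M=tool();p=s["position"];print(s["clock"],p,np.degrees(np.arctan2(M[1,0],M[0,0])),s["width"],s["contact_force"],s["qpos"][5])
bank(a,(.654,-.12))
```

```text
35.95 [ 0.64977553 -0.1141781   0.20030019] 67.13482372296207 0.0680591215605518 [ 0.16348802  0.05132489 -0.40960496] -1.4517995923122602
bank [ 654.  -119.6   90.1   55.9  157.7] bbox (289, 169, 68, 103)
```

View pics/w32.png

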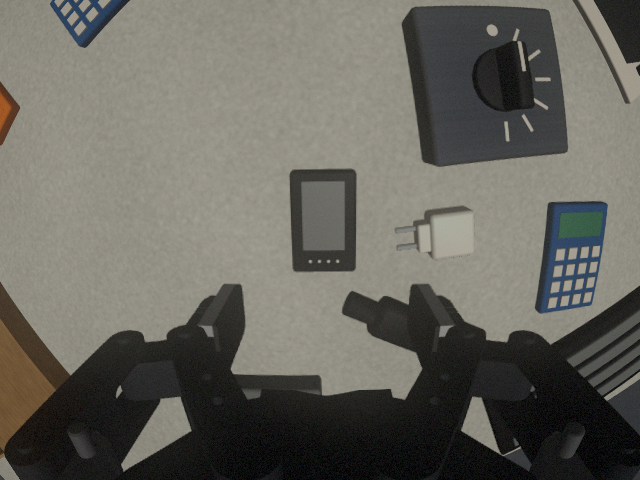

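Emit:
{"op": "arm_command", "data": {
  "commands": [
    [6.8,[0.13,-0.45,-4],0.01],
    [6.8,[0,0,-4],0],
    [6.8,[0,0,-4],0],
    [6.8,[0,0,-3.5],0],
    [6.6,[0,0,-2.0],0],
    [6.4,[0,0,0],0],
    [6.4,[0,0,0],0]
  ]
}}

```text
clock: 36.65
position: [0.6524, -0.1178, 0.0277]
ee_rot: [0.587, -0.587, -0.394, 0.395]
contact_force: [0.4, 0.5, 0.1]
width: 0.0641
```

Run:
```python
from h import *
a=save("wrist","w33.png")
s,M=tool();p=s["position"];print(s["clock"],p,np.degrees(np.arctan2(M[1,0],M[0,0])),s["width"],s["contact_force"],s["qpos"][5])
```

```text
36.7 [ 0.65319423 -0.11837695  0.02873427] 67.81247756447475 0.06419373234481618 [ 0.45546272 -0.67498546  1.84354604] -1.4678987842473465
```

View pics/w33.png

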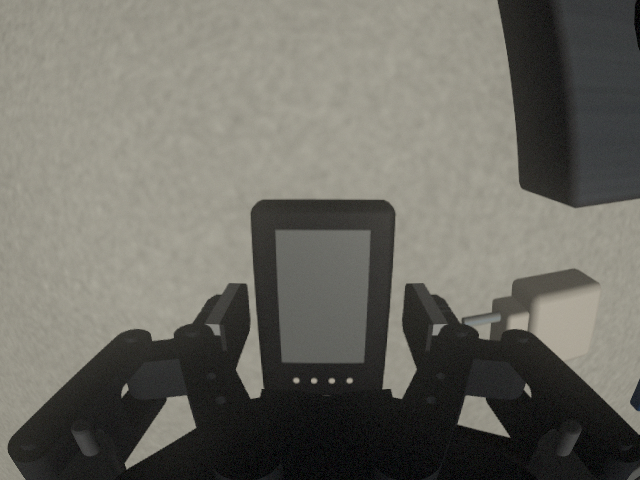

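Emit:
{"op": "arm_command", "data": {
  "commands": [
    [6.4,[0.05,-0.05,-0.4],0],
    [6.4,[0,0,0],0],
    [5,[0,0,0],0],
    [5,[0,0,0],0],
    [5,[0,0,0],0],
    [5,[0,0,0],0]
  ],
  "grip_force": 80
}}

```text
clock: 37.3
position: [0.6536, -0.12, 0.0252]
ee_rot: [-0.587, 0.588, 0.395, -0.393]
contact_force: [-1.3, 1.0, 5.3]
width: 0.0531
```

Emit:
{"op": "arm_command", "data": {
  "commands": [
    [5,[0,0,1],0],
    [5,[0,0,3],0],
    [5,[0,0,4],0],
    [5,[0,0,4.5],0.07],
    [5,[0,1,4],0.07],
    [5,[-0.3,3,3],0.07],
    [5,[-1,4.7,1],0.07],
    [5,[-1,4.7,0],0.07],
    [5,[-1,4.7,0],0.07],
    [5,[-1,4.7,0],0.07],
    [5,[-1,4.7,0],0.07],
    [5,[-1,4.7,0],0.06]
  ]
}}

```text
clock: 38.5
position: [0.589, 0.2038, 0.229]
ee_rot: [-0.438, 0.438, 0.555, -0.555]
contact_force: [1.5, -0.3, -1.2]
width: 0.053
```

Emit:
{"op": "arm_command", "data": {
  "commands": [
    [5,[-1,4,0],0],
    [5,[-1,4,0],0],
    [5,[0,0,0],0],
    [5,[0,0,0],0]
  ]
}}

```text
clock: 38.9
position: [0.5694, 0.2828, 0.2287]
ee_rot: [0.438, -0.439, -0.555, 0.555]
contact_force: [0.5, 0.2, -1.4]
width: 0.0535
```

Run:
```python
from h import *
a=save("wrist","w34.png")
s,M=tool();p=s["position"];print(s["clock"],p,np.degrees(np.arctan2(M[1,0],M[0,0])),s["width"],s["contact_force"],s["qpos"][5])
plane(a,range(306,346,6),range(215,350,8))
```

```text
38.95 [0.56978987 0.28178179 0.22861112] 103.28295968783608 0.05298453964131953 [-0.26821156 -0.10571762 -1.365246  ] -1.4520510073889554
z at centre 0.2210  -x end 0.2209 +x end 0.2210  slope y 0.001 rms 0.0003
```

View pics/w34.png

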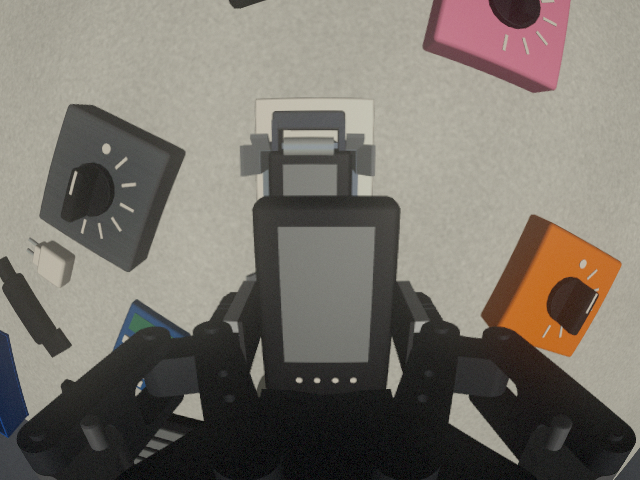

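Emit:
{"op": "arm_command", "data": {
  "commands": [
    [5,[-0.6,-0.65,0],0],
    [5,[-0.6,-0.65,0],0],
    [5,[0,0,-2],0],
    [5,[0,0,-3],0],
    [5,[0,0,0],0],
    [5,[0,0,0],0]
  ]
}}

```text
clock: 39.55
position: [0.5577, 0.2679, 0.1786]
ee_rot: [0.44, -0.439, -0.554, 0.554]
contact_force: [1.1, -0.6, -0.6]
width: 0.053
```

Run:
```python
from h import *
align("w35")
```

```text
39.6 [0.55850151 0.26851004 0.17961178] 103.18327975316345 0.053270406896204305 [ 0.17716281  0.87664743 -0.8022754 ]
```

View pics/w35.png

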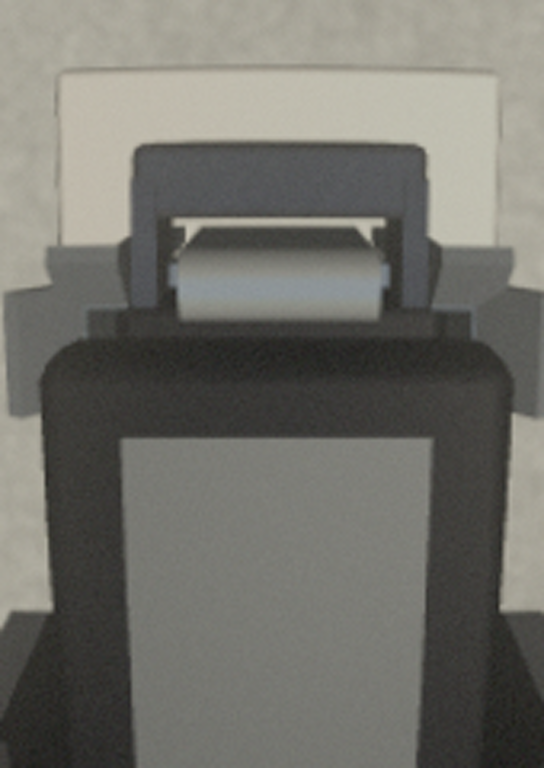

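Emit:
{"op": "arm_command", "data": {
  "commands": [
    [5,[-0.06,0.03,-1],0],
    [5,[0,0,-0.6],0],
    [5,[0,0,-0.6],0],
    [5,[0,0,-0.6],0],
    [5,[0,0,0],0]
  ]
}}

```text
clock: 40.1
position: [0.5576, 0.2696, 0.1497]
ee_rot: [-0.439, 0.439, 0.554, -0.554]
contact_force: [1.1, 0.1, -2.2]
width: 0.0533
```

Emit:
{"op": "arm_command", "data": {
  "commands": [
    [5,[0,0,-0.4],0],
    [5,[0,0,-0.4],0],
    [5,[0,0,0],0]
  ]
}}

```text
clock: 40.4
position: [0.5577, 0.2697, 0.1424]
ee_rot: [-0.439, 0.439, 0.555, -0.554]
contact_force: [0.7, 1.1, -0.2]
width: 0.0528
```

Run:
```python
from h import *
a,s,M=align("w36"); plane(a,range(306,346,6),range(215,350,8)); print(s["moment"])
```

```text
40.45 [0.55771408 0.26965631 0.14257369] 103.24718231316291 0.05274795201211088 [ 1.38452228 -0.11478763 -0.25376262]
z at centre 0.1347  -x end 0.1349 +x end 0.1345  slope y -0.004 rms 0.0002
[ 0.07709912 -0.17002179 -0.04375495]
```

View pics/w36.png

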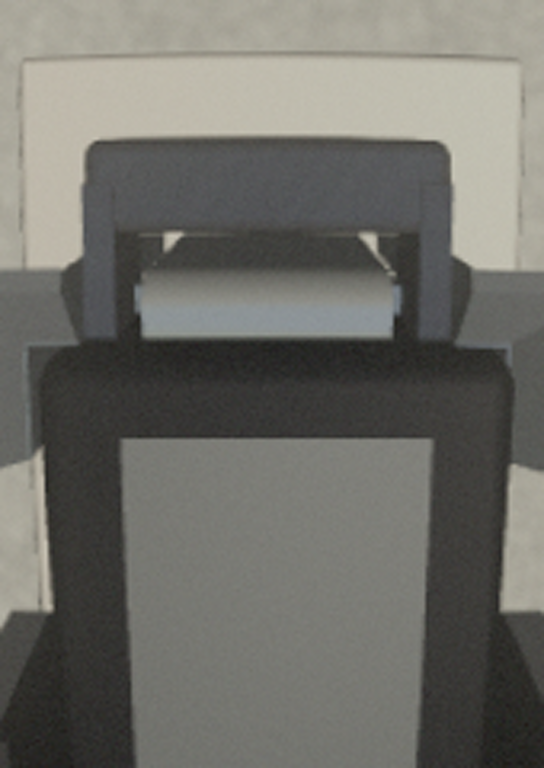

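Emit:
{"op": "arm_command", "data": {
  "commands": [
    [5,[0,0,-0.1],0],
    [6,[0,0,0],0],
    [8,[0,0,0],0],
    [8,[0,0,0],0],
    [8,[0,0,3],0],
    [8,[0,0,4],0],
    [8,[0,0,1],0],
    [8,[0,0,0],0],
    [8,[0,0,0],0]
  ]
}}

```text
clock: 41.35
position: [0.5565, 0.2692, 0.2205]
ee_rot: [0.439, -0.439, -0.554, 0.555]
contact_force: [-0.3, -0.4, -1.2]
width: 0.0798
```

Run:
```python
from h import *
a,s,M=align("w37"); plane(a,range(306,346,6),range(195,275,8)); print(s["moment"])
```

```text
41.4 [0.55626129 0.26913998 0.21978405] 103.24900949525384 0.07990415185192296 [-0.96281175 -0.52613672 -0.73989504]
z at centre 0.1336  -x end 0.1350 +x end 0.1321  slope y -0.005 rms 0.0002
[ 0.05259859 -0.018182   -0.01838292]
```

View pics/w37.png

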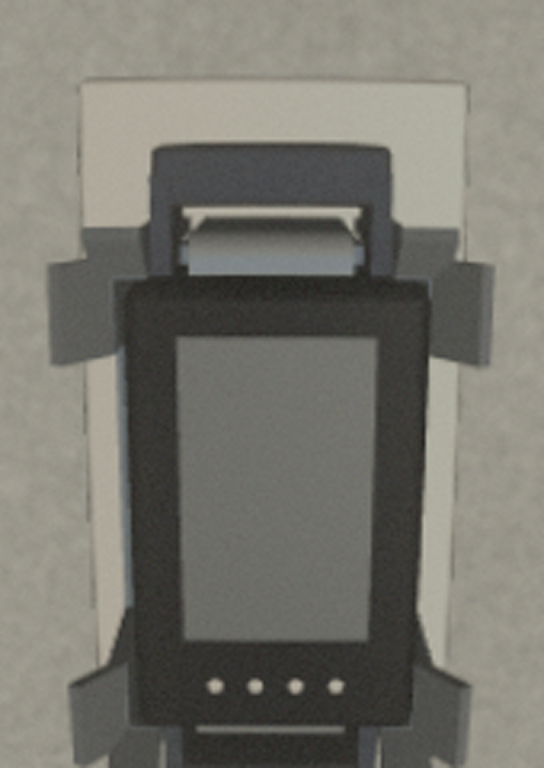

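Emit:
{"op": "arm_command", "data": {
  "commands": [
    [0,[0.15,0,0],0],
    [0,[0,0,0],0],
    [0,[0,0,0],0],
    [0,[0,0,-3],0],
    [0,[0,0,-3],0],
    [0,[0,0,-0.5],0],
    [0,[0,0,-0.5],0],
    [0,[0,0,-0.5],0],
    [0,[0,0,-0.5],0]
  ],
  "grip_force": 40
}}

```text
clock: 42.3
position: [0.5611, 0.2701, 0.1451]
ee_rot: [-0.438, 0.44, 0.556, -0.552]
contact_force: [-1.2, -0.3, 16.1]
width: 0.0001
```

Emit:
{"op": "arm_command", "data": {
  "commands": [
    [0,[0,0,-0.5],0],
    [0,[0,0,-0.5],0],
    [0,[0,0,0],0]
  ]
}}

```text
clock: 42.6
position: [0.5602, 0.27, 0.133]
ee_rot: [-0.438, 0.44, 0.556, -0.553]
contact_force: [0.4, -0.7, 2.6]
width: 0.0
```

Emit:
{"op": "arm_command", "data": {
  "commands": [
    [0,[0,0,-0.5],0],
    [0,[0,0,-0.5],0],
    [0,[0,0,0],0]
  ]
}}

```text
clock: 42.9
position: [0.5599, 0.2699, 0.1219]
ee_rot: [-0.439, 0.439, 0.555, -0.553]
contact_force: [1.3, 0.6, 3.7]
width: -0.0002
```

Emit:
{"op": "arm_command", "data": {
  "commands": [
    [0,[0,0,-0.5],0],
    [0,[0,0,-0.3],0],
    [0,[0,0,0],0]
  ]
}}

```text
clock: 43.2
position: [0.5599, 0.2699, 0.114]
ee_rot: [-0.439, 0.439, 0.555, -0.553]
contact_force: [1.0, 0.2, 4.0]
width: -0.0
```

Emit:
{"op": "arm_command", "data": {
  "commands": [
    [0,[0,0,3],0],
    [0,[0,0,4],0],
    [0,[0,0,3],0],
    [0,[0,0,0],0]
  ]
}}

```text
clock: 43.6
position: [0.5608, 0.2702, 0.218]
ee_rot: [-0.437, 0.44, 0.557, -0.552]
contact_force: [0.3, 0.6, 0.2]
width: -0.0001
```

Run:
```python
from h import *
a,s,M=align("w38"); plane(a,range(306,346,6),range(195,265,8)); b=save("top","t38.png"); save("side","s38.png",(220,240,360,380),4)
```

```text
43.65 [0.55951068 0.26973559 0.21541382] 103.25064304075548 0.00030475489138345323 [ 0.34490239 -0.49404664 -0.20112208]
z at centre 0.1069  -x end 0.1069 +x end 0.1068  slope y 0.001 rms 0.0002
```

View pics/w38.png

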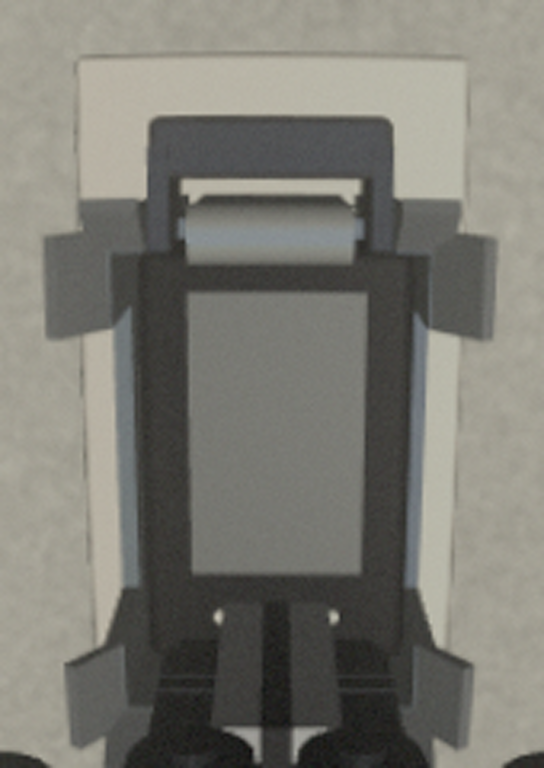

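View pics/t38.png

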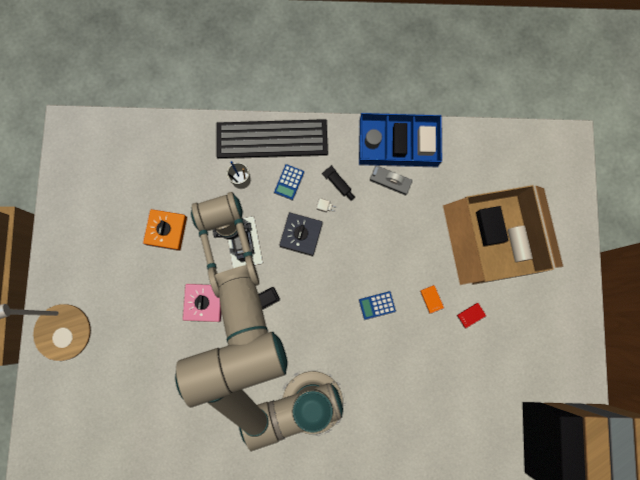

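View pics/s38.png

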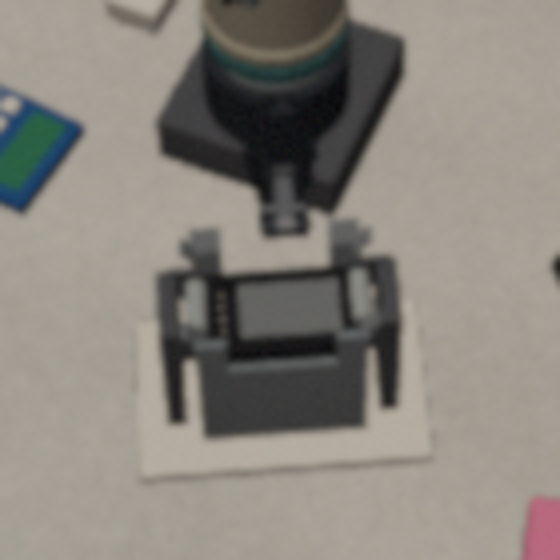

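Emit:
{"op": "arm_command", "data": {
  "commands": [
    [4,[0.7,-4.2,0],-0.094],
    [4,[0.7,-4.2,0],-0.094],
    [4,[0.7,-4.2,0],-0.094],
    [4,[0.7,-4.2,0],-0.094],
    [4,[0.7,-4.2,0],-0.094],
    [4,[0,0,0],0],
    [4,[0,0,0],0]
  ]
}}

```text
clock: 44.45
position: [0.5928, 0.0586, 0.2115]
ee_rot: [0.558, -0.555, -0.435, 0.437]
contact_force: [-0.7, 0.6, 0.3]
width: 0.0399
```

Run:
```python
from h import *
a=save("wrist","w39.png")
s,M=tool();p=s["position"];print(s["clock"],p,np.degrees(np.arctan2(M[1,0],M[0,0])),s["width"],s["contact_force"],s["qpos"][5])
```

```text
44.5 [0.59280251 0.05970409 0.21177952] 76.30166676985951 0.039635873623521535 [ 1.1202758   0.1964142  -0.14324515] -1.348909082375543
```

View pics/w39.png

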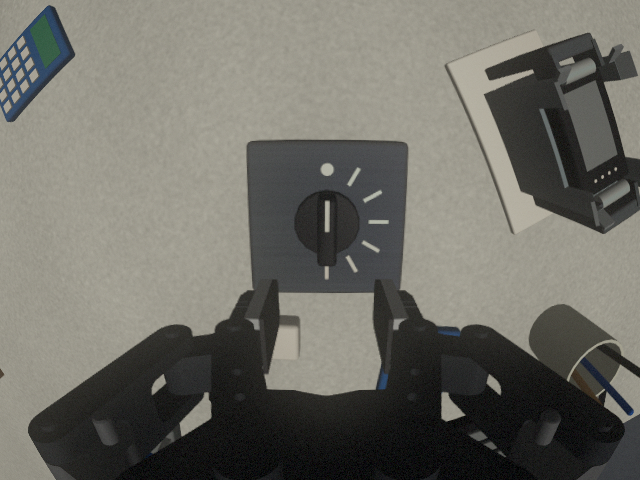

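Dial still at off and aligned. I'll descend, grip and turn it to 4.

Emit:
{"op": "arm_command", "data": {
  "commands": [
    [4,[0.05,0,-4],0],
    [4,[0,0,-4],0],
    [4,[0,0,-3],0],
    [4,[0,0,-2.1],0],
    [4,[0,0,0],0],
    [4,[0,0,0],0],
    [1,[0,0,0],0],
    [0.5,[0,0,0],0],
    [0.5,[0,0,0],0],
    [0.5,[0,0,0],0]
  ],
  "grip_force": 40
}}

```text
clock: 45.5
position: [0.5951, 0.0587, 0.0842]
ee_rot: [-0.555, 0.557, 0.437, -0.436]
contact_force: [-1.4, -3.7, 7.5]
width: 0.013
```

Emit:
{"op": "arm_command", "data": {
  "commands": [
    [0.5,[0,0,0],-0.14],
    [0.5,[0,0,0],-0.14],
    [0.5,[0,0,0],-0.14],
    [0.5,[0,0,0],-0.14],
    [0.5,[0,0,0],-0.14],
    [0.5,[0,0,0],-0.14],
    [0.5,[0,0,0],-0.14],
    [0.5,[0,0,0],-0.14],
    [0.5,[0,0,0],-0.14],
    [0.5,[0,0,0],-0.14],
    [0.5,[0,0,0],-0.14],
    [0.5,[0,0,0],-0.14]
  ]
}}

```text
clock: 46.7
position: [0.5951, 0.0584, 0.0843]
ee_rot: [-0.696, 0.697, -0.123, 0.125]
contact_force: [-2.0, -3.5, 6.0]
width: 0.0131
```

Emit:
{"op": "arm_command", "data": {
  "commands": [
    [0.5,[0,0,0],-0.14],
    [0.5,[0,0,0],-0.14],
    [0.5,[0,0,0],-0.134],
    [0.5,[0,0,0],0],
    [0.5,[0,0,0],0]
  ]
}}

```text
clock: 47.2
position: [0.5951, 0.0584, 0.0843]
ee_rot: [-0.656, 0.657, -0.262, 0.264]
contact_force: [-1.4, -4.5, 6.0]
width: 0.013
```

Run:
```python
from h import *
a=save("wrist","w40.png")
s,M=tool();p=s["position"];print(s["clock"],p,np.degrees(np.arctan2(M[1,0],M[0,0])),s["width"],s["contact_force"],s["moment"])
```

```text
47.25 [0.59504533 0.05842434 0.08429037] -43.645533521149126 0.013046952655113957 [-2.41208626 -4.31489496  5.82681491] [-0.73114462  0.28030384  0.00326212]
```

View pics/w40.png

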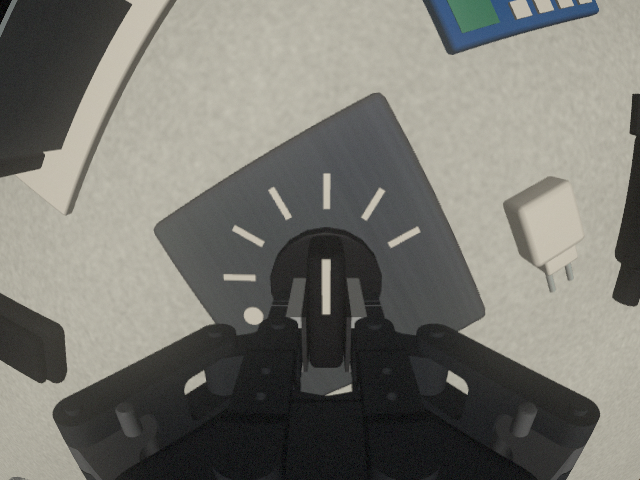

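Pointer is on tick 4. I'll release and rise straight up.

Emit:
{"op": "arm_command", "data": {
  "commands": [
    [3,[0,0,0],0],
    [4,[0,0,0],0],
    [4,[0,0,0],0],
    [4,[0,0,3],0],
    [4,[0,0,4],0],
    [4,[0,0,5],0],
    [4,[0,0,3],0],
    [4,[-3,-3,0],0],
    [4,[0,0,0],0],
    [4,[0,0,0],0]
  ]
}}

```text
clock: 48.25
position: [0.5638, 0.0295, 0.2325]
ee_rot: [0.657, -0.656, 0.263, -0.263]
contact_force: [-0.1, -0.7, -0.3]
width: 0.0401
```

Run:
```python
from h import *
a=save("wrist","w41.png"); b=save("top","t41.png"); c=save("side","s41.png",(200,140,420,360),2.7)
s,M=tool();p=s["position"];print(s["clock"],p,s["contact_force"])
```

```text
48.4 [0.56471029 0.02998424 0.23187688] [ 0.24799353  0.04656928 -0.42427516]
```

View pics/w41.png

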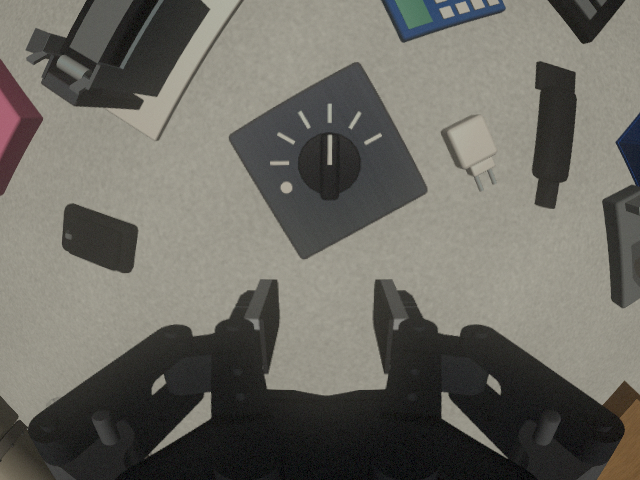

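View pics/t41.png

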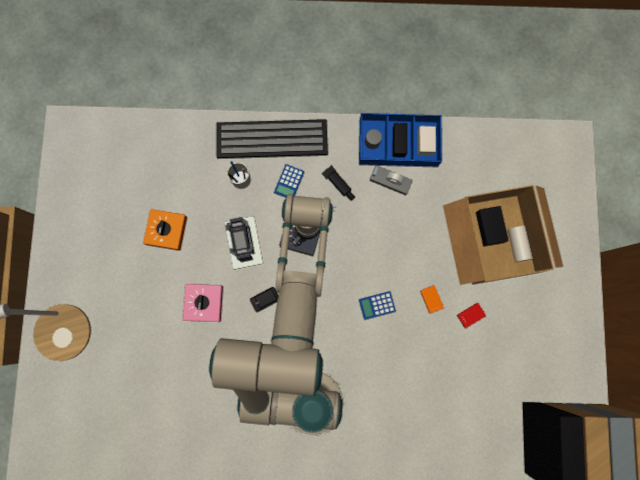

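View pics/s41.png

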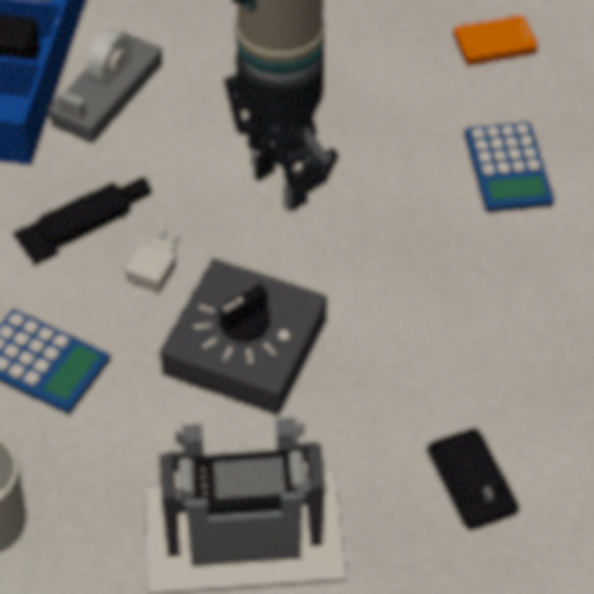

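The wrist view shows the dial pointer (330,163) on the 4th tick (330,113). The side and top views show the top bank flat under the rollers, and the bystanders where they were.

```bash
python3 -c "
from rig import manip
print(manip.sign_off())"
```

```text
the job is handed in; nothing more can be done
None
```

I turned the dial from position 4 back to off, then loaded all four power banks and pressed each one down past the rollers. With the dial off throughout, I then turned it four clicks to position 4 and handed the job in at about 48 s.

**Last checks:**
- **Banks:** after each press the top bank lay flat at about z = 0.1065 m, where a caught bank's top should be (about 0.107 m). No banks are left on the desk.
- **Dial:** the released dial's pointer is on the fourth tick.
- **Other things:** the calculators, mouse, plug, paint tube and the orange, red and pink look-alikes look unmoved in the pictures.
- **Robot:** it stands clear, touching nothing.

**What went wrong or disagreed:**
- **First two banks:** both caught on the +x guide lip while being lowered and lay tilted by about 14° and 7°. Pressing levelled them, and both clicked in flat.
- **Charger position:** the wrist camera put the charger's centre 3 to 4 mm too far toward +x. I corrected for this, and the last two banks went in flat with no contact force.
- **Platform:** I never read its depth directly; the four-bank count rests on the four presses and the top height after each.

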